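# Wind the storage bay's sliding panel shut with its loose crank

## Robot

A 6-joint arm with a two-finger parallel gripper is mounted at the origin on the work surface. World frame = base frame: x ahead of the robot, y to its left, z up, the work surface at z = 0. Lengths are in mm, angles in rad, forces in N, time in s.
With the tool pointing down it reaches from about 275 to 750 mm from the base axis. Payload 10.2 kg.
Tool frame: the origin (TCP) lies at the very end of the fingers, on their centre line; the grasp point (between the pads) lies 19 mm behind it; x points along the fingers, z is the direction in which the jaws open and shut, and the axes are right-handed (so a half turn about x gives the same grasp; the last joint's range is limited). The gripper opens to 85 mm and grips with 20 to 120 N. Pads are 22 mm wide; open, the fingers measure 114 mm over their backs; the gripper's body (76 mm by 85 mm) begins 54 mm behind the grasp point. The pads swing forward as they close: fully open they stand 13 mm farther back than shut.
Start: joints at [1.036, 0.313, 1.498, -0, 1.331, -0.223], TCP at [161.068, 499.688, 231.294] pointing down, gripper open.
Joint ranges: [-2.94, 2.94], [-0.97, 2.17], [0.19, 2.56], [-1.23, 4.37], [0.02, 3.11], [-2.88, 2.88]. Speed limits (rad/s): [2.39, 2.39, 3.01, 3.14, 3.14, 3.14].

## Interface

Orientations are given as a unit quaternion [w, x, y, z].
In Python, from rig import sense, vision, job gives the robot as it stands. The module is installed in compiled form; this text tells all that it offers.
- The arm moves only by the shell command python3 -m pendant 'ROWS' [FORCE]. ROWS is JSON, a list of rows, each a list of 7 numbers: the turn, a rotation vector about the tool's x, y, z in rad, then the shift along the tool's x, y, z in cm, then the opening, from 0 (shut) to 1 (fully open). A call has exactly 5 rows; each row is the pose to reach, as a shift and turn from the pose commanded when the call began, along the tool's axes at that moment; what a row does not reach only later rows make up. A row lasts 1/8 s, in which the tool goes at most 62.5 mm and 10.7 degrees, less where a joint would pass 70% of its speed; a pose out of reach is approached as far as the arm can. A call with a gripper value outside its range is refused whole. The fingers move at their own pace and stop on an object; FORCE is the grip in N (left out, the last holds). Time passes only in rows, so rows that repeat a pose let the fingers close, or fill a call up. It gives the time, the measured TCP pose, the force and the opening at its end, in the units of the state.
- sense(): the state, without advancing time (a new reading comes with each control period).
- vision.capture(name): name is "side" or "top" or "wrist"; returns the picture (384x512x3 uint8, red, green, blue); there is no depth.
- vision.calibration(name): a dict with "K" (3x3 intrinsics, pixels), "extrinsics" (4x4, takes a point from camera to world coordinates). Camera axes: x right, y up, looking along -z (the intrinsics and any distortion apply to the point x, -y, -z); pixel columns grow to the right and rows downward; lengths in mm; the calibration is good to about 2 mm. A picture is of the moment at which its call begins: read the wrist's pose just before it. calibration takes no time and is no camera call; for the wrist camera it gives the pose at the moment of the call.
- job.finish_job(): hands the job in, once; it reports no verdict.
The state is a dict: "time_s": time; "joints": joint angles; "dq": joint speeds; "tau": joint torques, N m; "eef_pos": TCP position; "ee_rot": TCP orientation; "force": force on the tool from outside, world axes, zero at the start; "wrist_torque": the same for the moment, N m; "grip_width": opening from 0.0 (shut) to 1.0 (fully open).
Only numpy, scipy, OpenCV 4.12 (cv2) and the standard library are available. Lean on these libraries where they do the work, as an engineer would, in place of code of your own. Each camera call takes 0.05 s, during which the arm holds its last target.

## Task

Put the loose crank fully down onto the square shaft end on the storage bay and, using only the crank and without letting it slip off the shaft, wind the green sliding panel shut until it is pressed snugly against the rubber strip at the end post. Stop as soon as you feel the crank go heavy, so the strip is not crushed; then let go, leaving the crank seated on its shaft and everything else where it is.

Things in the scene. Friction and masses are not known exactly. Their poses are not given: they have to be found in the camera images.
- crank: loose blue-painted steel crank, about 240 g, standing on its hub left or right of the bay. Origin: centre of the hub's underside, z up. Hub 34 x 34 x 28 mm high; square socket 18 x 18 mm, 18 mm deep, open downward, sides along x and y. Flat arm 18 mm wide, 18 to 28 mm over the origin, along +x to the knob; round counterweight on the -x side, 17 to 31 mm over the origin, reaching 64 mm from the axis
- boss (a point): middle of the crank's square grip boss, 20 x 20 mm, on the hub axis, 28 to 58 mm over the hub's underside (this point 43 mm over it), sides along the crank's x and y. Gripping it across the crank's y keeps clear of the knob; it serves to lift and seat the crank
- knob_mid (a point): middle of the crank's upright orange knob, 65 mm from the hub axis along the crank's +x, 50 mm over the hub's underside. Cylinder of 22 mm diameter, 31 to 66 mm over the hub's underside, spinning freely about its own upright axis, so a gripper can hold it and go round without turning
- square_end: brass square shaft end on the bay's white deck, 16 x 16 mm, 16 mm high (top 4 mm only 13 mm wide). Origin: on the upright shaft axis at the foot of the square, 83 mm above the work surface, on a round collar of 16 mm radius where the hub rests (seated, the crank's origin is here); z up, x and y along the sides of the square. Any of four quarter turns fits
- shaft_top (a point): top of the square shaft end, on its axis, 16 mm over its foot. The shaft has friction (about 0.25 N m: 4 N at the knob) and stays where it is left. Clockwise seen from above drives the panel toward the end post, 40 mm per turn (6.4 mm per rad); about 2 1/2 to 3 1/2 turns in all
- panel: green sliding panel, 160 x 148 x 8 mm, brass leading edge, sliding along the bay's +y over an open well. Origin: bottom middle of its leading edge. It moves only with the shaft
- jamb: dark wooden end post of the bay, 200 x 16 x 75 mm, at its +y end. Origin: middle of the foot of its inner face (toward the panel), y pointing away from the panel. A black rubber strip on that face stands 4 to 12 mm proud of it, by an amount not measured; the panel is shut when its leading edge presses on the strip
- strip_place (a point): point on the end post's inner face, 64 mm over its foot, behind the rubber strip. The strip is stiff: the push rises steeply within a small part of a turn. Snug is about 15 to 60 N of panel force, which adds 1.5 to 6 N to the turning force at the knob; 140 N (about 14 N more at the knob) crushes the strip
- bay: low wooden storage bay fixed on the island top, 200 mm (x) by 401 mm (y), 75 mm high. Origin: on the work surface, mid-width; the shaft axis is at y = -100 mm, the open well from y = 30 to 175 mm, the end post beyond it
- pitcher: steel milk pitcher, 76 mm diameter, 95 mm high, on the side where the crank is not; leave alone
- cup: black glass espresso cup, 62 mm diameter, 60 mm high; leave alone
- sugar_pot: white ceramic sugar pot, 80 mm diameter, 85 mm high; leave alone
- tamper: pale oak tamper, 58 mm diameter, 88 mm high; leave alone
- clip: red plastic clip, 75 x 22 x 14 mm, lying flat; leave alone
- spoon: spoon lying on the island top toward the robot's right; leave alone
Not all that is in view belongs to the job. Several things look just like the crank: the one meant starts farthest to the robot's right.

How it is judged:
By the outcome, as a careful person would: the job done as asked, in the order asked, and still so for the second after the job is handed in, with the robot touching nothing.
It also fails if it takes over 72 s, if anything falls off the work surface, if the arm or the gripper's body presses on something with over 40 N, if the wrist force passes 120 N, or if a joint passes its speed limit or range.

## Working session

There is one attempt and no reset: what is moved stays moved. The work goes in short steps, Python scripts to look and compute and a shell command to move; the robot and the scene stay as the last step left them, time stands still between calls to the robot, and variables do not carry over. Pictures are saved under pics/ and viewed, and the job is handed in when it is done.

```bash
mkdir -p pics; ls; python3 - <<'E'
from rig import sense, vision, job
import cv2
s=sense();print(s)
for n in("side","top","wrist"):
    im=vision.capture(n);cv2.imwrite(f"pics/{n}0.png",im[:,:,::-1]);c=vision.calibration(n);print(n,c)
E
```

```text
pics
{'time_s': 0.0, 'joints': array([ 1.03558520e+00,  3.13423742e-01,  1.49842692e+00,  2.34428729e-05,
        1.33099772e+00, -2.23419268e-01]), 'dq': array([ 0.00092099, -0.00053588,  0.00070168,  0.00013461,  0.0007941 ,
       -0.00195028]), 'tau': array([-1.00570614e-03, -4.12273264e+01, -2.59740150e+01, -2.78732768e-04,
        4.23362508e-03, -2.76393291e-05]), 'eef_pos': array([160.93512888, 499.46003097, 230.75233687]), 'ee_rot': array([ 0.57115903, -0.4164701 ,  0.57198111,  0.41613414]), 'force': array([ 0.08179342, -0.07185447, -0.01149894]), 'wrist_torque': array([ 0.07983913, -0.01296697, -0.04381545]), 'grip_width': 1.0016992744236481}
side {'K': array([[398.23598696,   0.        , 254.01647166],
       [  0.        , 398.23598696, 190.52700482],
       [  0.        ,   0.        ,   1.        ]]), 'extrinsics': array([[ 7.97575856e-01,  4.21262203e-01, -4.31753299e-01,
         5.71365666e+01],
       [-6.03202490e-01,  5.51736962e-01, -5.75962743e-01,
        -6.27586455e+02],
       [-4.41708030e-03,  7.19808642e-01,  6.94158489e-01,
         8.63865475e+02],
   
[... 427 characters left out ...]
+01],
       [ 1.97723985e-02,  1.02638878e-01,  9.94522153e-01,
         1.21269935e+03],
       [ 0.00000000e+00,  0.00000000e+00,  0.00000000e+00,
         1.00000000e+00]])}
wrist {'K': array([[267.68058461,   0.        , 257.88457213],
       [  0.        , 267.68058461, 191.16470375],
       [  0.        ,   0.        ,   1.        ]]), 'extrinsics': array([[ 3.07288718e-01, -9.06808611e-01, -2.88568514e-01,
         8.67730647e+01],
       [ 9.51615617e-01,  2.92447602e-01,  9.43510373e-02,
         5.23857284e+02],
       [-1.16716307e-03, -3.03599314e-01,  9.52799084e-01,
         3.72842284e+02],
       [ 0.00000000e+00,  0.00000000e+00,  0.00000000e+00,
         1.00000000e+00]])}
```

View pics/top0.png

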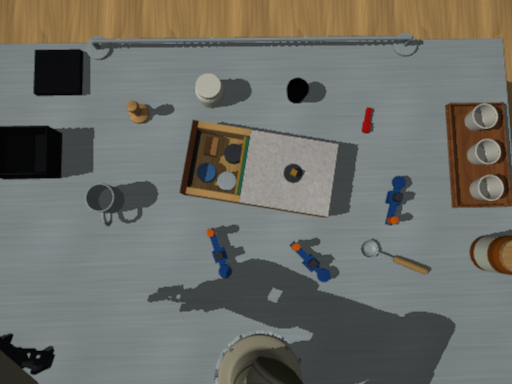

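View pics/side0.png

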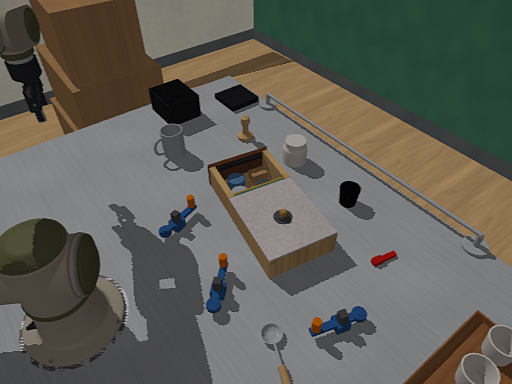

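View pics/wrist0.png

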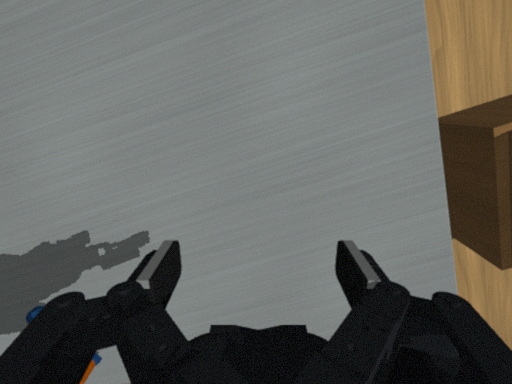

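The top view shows three blue cranks. The one at pixel (395,200) is farthest to the robot's right, with its knob at (394,221) and its counterweight at (399,183). The shaft is at (293,172), and the panel edge is the green line near column 245.

```bash
cat > h.py <<'E'
import numpy as np, cv2
from rig import sense, vision, job
def ray(c,u,v):
    K=c["K"];E=c["extrinsics"]
    d=np.array([(u-K[0,2])/K[0,0],-(v-K[1,2])/K[1,1],-1.0])
    return E[:3,3],E[:3,:3]@d
def onz(c,u,v,z):
    o,d=ray(c,u,v);return o+d*(z-o[2])/d[2]
def tri(l):
    A=np.zeros((3,3));b=np.zeros(3)
    for o,d in l:
        d=d/np.linalg.norm(d);P=np.eye(3)-np.outer(d,d);A+=P;b+=P@o
    p=np.linalg.solve(A,b)
    return p,[np.linalg.norm((np.eye(3)-np.outer(d,d)/(d@d))@(p-o)) for o,d in l]
def proj(c,p):
    E=c["extrinsics"];q=E[:3,:3].T@(np.array(p)-E[:3,3]);K=c["K"]
    return K[0,0]*q[0]/-q[2]+K[0,2],K[1,1]*-q[1]/-q[2]+K[1,2]
def zoom(im,x0,y0,w,h,k,name):
    cv2.imwrite(name,cv2.resize(im[y0:y0+h,x0:x0+w,::-1],None,fx=k,fy=k,interpolation=cv2.INTER_CUBIC))
def blobs(im,lo,hi,amin=15):
    m=cv2.inRange(cv2.cvtColor(im,cv2.COLOR_RGB2HSV),lo,hi)
    n,l,s,c=cv2.connectedComponentsWithStats(m)
    return [(c[i].round(2),s[i]) for i in range(1,n) if s[i,4]>=amin]
E
python3 - <<'E'
from h import *
for n in("top","side"):
    im=cv2.imread(f"pics/{n}0.png")[:,:,::-1].copy()
    print(n,"orange",blobs(im,(3,180,120),(15,255,255)))
    print(n,"blue",blobs(im,(100,150,50),(125,255,255)))
    print(n,"brass",blobs(im,(16,120,80),(32,255,255),5))
    print(n,"green",blobs(im,(45,80,20),(85,255,255)))
    if n=="top":
        zoom(im,370,160,60,70,8,"pics/z1.png");zoom(im,175,110,175,115,4,"pics/z2.png")
    else: zoom(im,300,290,80,60,8,"pics/z3.png");zoom(im,200,140,145,140,4,"pics/z4.png")
E
```

```text
top orange [(array([392.82, 219.92]), array([388, 216,  10,   8,  61], dtype=int32)), (array([210.1 , 232.45]), array([207, 229,   7,   8,  40], dtype=int32)), (array([295.62, 246.38]), array([292, 243,   8,   8,  48], dtype=int32))]
top blue [(array([206.48, 172.24]), array([198, 164,  18,  18, 252], dtype=int32)), (array([394.55, 194.33]), array([386, 176,  19,  41, 327], dtype=int32)), (array([220.69, 258.49]), array([211, 236,  20,  42, 308], dtype=int32)), (array([314.48, 266.28]), array([297, 249,  33,  32, 292], dtype=int32))]
top brass [(array([253.37,  19.04]), array([    0,     0,   512,    83, 19614], dtype=int32)), (array([135.2 , 112.65]), array([127, 101,  21,  22, 210], dtype=int32)), (array([141.9 , 106.37]), array([138, 104,   9,   5,  30], dtype=int32)), (array([222.12, 163.68]), array([ 185,  121,   66,   82, 1283], dtype=int32)), (array([200.75, 142.42]), array([200, 137,   3,  11,  12], dtype=int32)), (array([215.32, 138.32]), array([212, 136,   7,   5,  19], dtype=int32)), (array([213.03, 147.78]), array([210, 142,   8,  13,  37], dtype=int32)), (array([198.85, 
[... 2221 characters left out ...]
0], dtype=int32)), (array([283. , 215.8]), array([281, 215,   5,   2,   5], dtype=int32)), (array([445. , 220.6]), array([443, 219,   5,   4,   5], dtype=int32)), (array([332.62, 236.62]), array([331, 235,   4,   4,   8], dtype=int32)), (array([471.5, 234. ]), array([469, 234,   6,   1,   6], dtype=int32)), (array([317.8 , 248.78]), array([308, 238,  22,  23, 247], dtype=int32)), (array([301.98, 255.43]), array([299, 249,   7,  16,  61], dtype=int32)), (array([283.99, 373.8 ]), array([279, 365,  12,  19,  69], dtype=int32))]
side green [(array([412.75,  55.69]), array([  254,     0,   258,   164, 24887], dtype=int32)), (array([251.97, 188.89]), array([235, 183,  35,  13,  38], dtype=int32))]
```

View pics/z1.png

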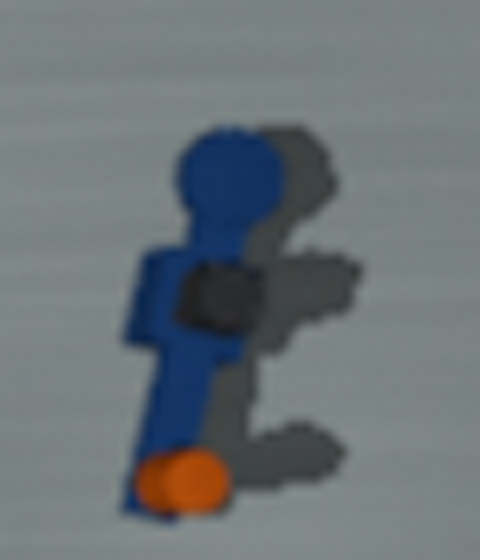

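View pics/z2.png

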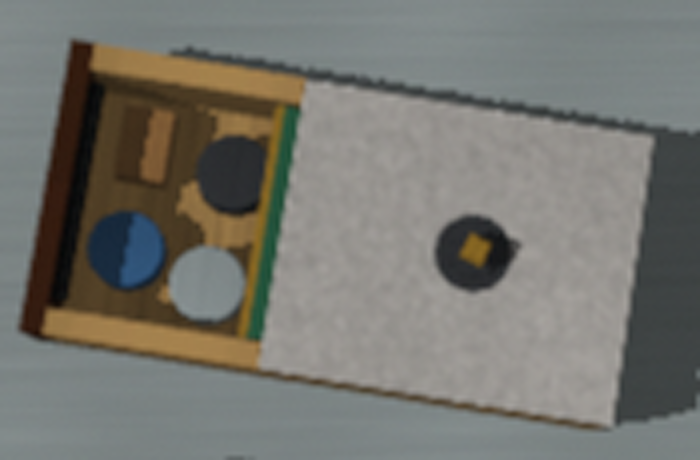

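View pics/z3.png

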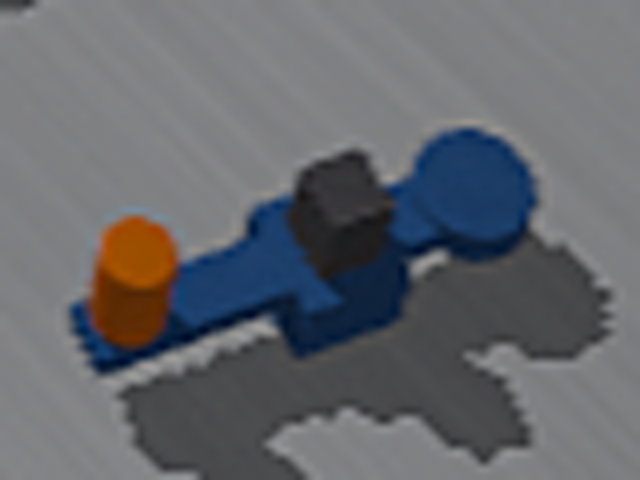

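View pics/z4.png

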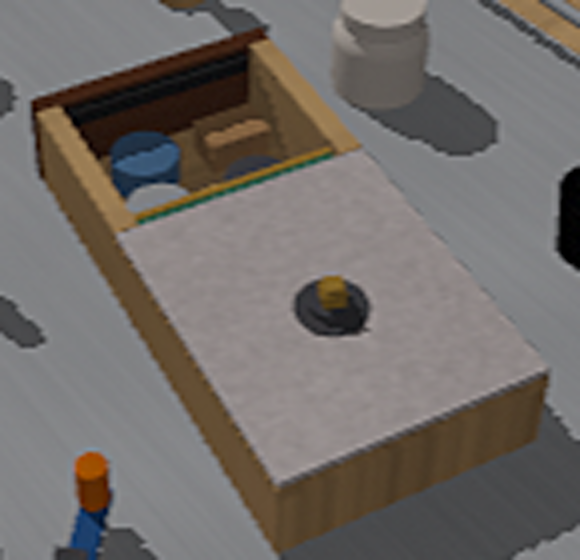

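```bash
python3 - <<'E'
from h import *
T=vision.calibration("top");S=vision.calibration("side")
def z(x0,y0,k,u,v): return x0+(u+.5)/k-.5,y0+(v+.5)/k-.5
t=lambda u,v:z(370,160,8,u,v); s=lambda u,v:z(300,290,8,u,v)
for n,a,b,h in (("knob",(198,482),(140,252),66),("boss",(229,298),(343,180),58),("cw",(235,180),(475,182),31)):
    A=onz(T,*t(*a),h);B=onz(S,*s(*b),h);p,r=tri([ray(T,*t(*a)),ray(S,*s(*b))]);print(n,A.round(1),B.round(1),p.round(1),np.round(r,1))
t=lambda u,v:z(175,110,4,u,v); s=lambda u,v:z(200,140,4,u,v)
a,b=(476,250),(333,283)
A=onz(T,*t(*a),99);B=onz(S,*s(*b),99);p,r=tri([ray(T,*t(*a)),ray(S,*s(*b))]);print("shaft",A.round(1),B.round(1),p.round(1),np.round(r,1))
for nm,l in(("top",[(654,137),(612,427),(262,370),(302,82)]),("side",[(548,372),(282,484),(120,230),(358,152)])):
    P=[onz(T,*t(*q),79) if nm=="top" else onz(S,*s(*q),79) for q in l];P=np.array(P)[:,:2]
    print(P.round(1)); 
    for i,j in((0,1),(1,2),(0,3),(3,2)):
        d=P[j]-P[i];print(i,j,np.linalg.norm(d).round(1),np.degrees(np.arctan2(d[1],d[0])).round(2))
# panel lead edge & strip, post in top at z~75..79
for q in ((282,107),(245,338),(275,107),(238,338),(98,86),(58,305),(88,86),(50,300)):
    print(q,onz(T,*t(*q),75).round(1))
E
```

```text
knob [ 416.9 -370.6   66. ] [ 417.1 -370.8   66. ] [ 417.  -370.7   65.9] [0.1 0.1]
boss [ 479.3 -387.3   58. ] [ 480.2 -386.5   58. ] [ 479.3 -386.9   59.4] [0.2 0.2]
cw [ 522.5 -401.2   31. ] [ 523.9 -401.7   31. ] [ 523.  -401.5   31.5] [0.7 0.7]
shaft [546.7 -99.5  99. ] [547.8 -99.   99. ] [546.9 -99.5 100. ] [0.3 0.3]
[[ 624.2 -224.3]
 [ 429.4 -188.5]
 [ 471.8   42.8]
 [ 665.9   12.6]]
0 1 198.1 169.58
1 2 235.2 79.63
0 3 240.6 80.03
3 2 196.4 171.15
[[ 619.6 -228.1]
 [ 429.8 -193.2]
 [ 475.2   43.8]
 [ 660.2    4.6]]
0 1 193.0 169.57
1 2 241.3 79.17
0 3 236.2 80.12
3 2 189.1 168.04
(282, 107) [649.8  26.4  75. ]
(245, 338) [493.6  53.9  75. ]
(275, 107) [649.9  31.2  75. ]
(238, 338) [493.7  58.5  75. ]
(98, 86) [666.3 150.4  75. ]
(58, 305) [518. 178.  75.]
(88, 86) [666.4 157.2  75. ]
(50, 300) [521.5 183.3  75. ]
```

```bash
cat >> h.py <<'E'
from scipy.spatial.transform import Rotation as Ro
def state():
    s=sense();q=s["ee_rot"];R=Ro.from_quat([q[1],q[2],q[3],q[0]]).as_matrix();return s,s["eef_pos"],R
def jaw(R): return np.degrees(np.arctan2(R[1,2],R[0,2]))
def delta(pos,yaw):
    """shift (cm, tool axes) and turn (rotvec tool) to reach TCP pos with tool down, jaw dir yaw deg (mod 180 nearest)"""
    s,p,R=state();y0=jaw(R);d=(yaw-y0+90)%180-90
    y=np.radians(y0+d);zt=np.array([np.cos(y),np.sin(y),0]);xt=np.array([0,0,-1.]);Rt=np.stack([xt,np.cross(zt,xt),zt],1)
    rv=Ro.from_matrix(R.T@Rt).as_rotvec()
    print("t",round(s["time_s"],3),"pos",p.round(1),"jaw",round(y0,2),"F",s["force"].round(2),"M",s["wrist_torque"].round(3),"g",round(s["grip_width"],3),"q6",s["joints"].round(2))
    print(" turn",rv.round(4),"shift cm",(R.T@(np.array(pos)-p)/10).round(3))
E
python3 - <<'E'
from h import *
s,p,R=state();print(R.round(4))
c=vision.calibration("wrist")["extrinsics"]
print("cam in tool",(R.T@(c[:3,3]-p)).round(1),"look",(R.T@-c[:3,2]).round(3))
delta((479,-387,150),74.5)
delta((547,-99,230),79.8)
E
```

```text
[[-5.000e-04 -9.518e-01  3.068e-01]
 [-8.000e-04  3.068e-01  9.518e-01]
 [-1.000e+00  2.000e-04 -1.000e-03]]
cam in tool [-142.    78.1    0.3] look [ 0.953 -0.304 -0.   ]
t 0.15 pos [161.  499.5 230.9] jaw 72.13 F [1.08 1.2  0.4 ] M [0.029 0.025 0.004] g 1.0 q6 [ 1.04  0.31  1.5   0.    1.33 -0.22]
 turn [-0.0413 -0.0009 -0.0003] shift cm [  8.145 -57.471 -74.61 ]
t 0.15 pos [161.  499.5 230.9] jaw 72.13 F [1.08 1.2  0.4 ] M [0.029 0.025 0.004] g 1.0 q6 [ 1.04  0.31  1.5   0.    1.33 -0.22]
 turn [-0.1338 -0.0009 -0.0003] shift cm [  0.117 -55.104 -45.12 ]
```

```bash
python3 -m pendant '[[-0.02,0,0,0,-4.6,-3.75,1],[-0.04,0,0,0,-9.2,-7.5,1],[-0.06,0,0,0,-13.8,-11.25,1],[-0.08,0,0,0,-18.4,-15,1],[-0.1,0,0,0,-23,-18.75,1]]' 40
python3 - <<'E'
from h import *
delta((547,-99,230),79.8)
E
```

```text
time_s: 0.78
eef_pos: [323.1, 249.0, 231.3]
ee_rot: [0.55, -0.445, 0.55, 0.445]
force: [1.5, -0.2, 0.4]
grip_width: 1.0
t 0.775 pos [323.1 249.  231.3] jaw 77.91 F [ 1.52 -0.21  0.36] M [ 0.015 -0.029 -0.004] g 1.0 q6 [ 0.37  0.05  1.82  0.    1.28 -0.99]
 turn [-0.0329  0.0002  0.0003] shift cm [  0.135 -29.181 -29.338]
```

```bash
python3 -m pendant '[[-0.01,0,0,0,-4.2,-4.2,1],[-0.02,0,0,0,-8.4,-8.4,1],[-0.033,0,0,0,-12.6,-12.6,1],[-0.033,0,0,0,-16.8,-16.8,1],[-0.033,0,0,0,-21,-21,1]]'
python3 -m pendant '[[0,0,0,0,-4.1,-4.1,1],[0,0,0,0,-7.5,-7.5,1],[0,0,0,0,-8.2,-8.3,1],[0,0,0,0,-8.2,-8.3,1],[0,0,0,0,-8.2,-8.3,1]]'
python3 - <<'E'
from h import *
s,p,R=state()
C=vision.calibration("wrist");im=vision.capture("wrist");np.save("C1.npy",C["extrinsics"])
cv2.imwrite("pics/w1.png",im[:,:,::-1])
delta((547,-99,230),79.8)
print(proj(C,(547,-99,99)))
E
```

```text
time_s: 1.4
eef_pos: [484.3, -0.7, 231.2]
ee_rot: [0.543, -0.453, 0.543, 0.453]
force: [1.7, 1.0, 0.1]
grip_width: 0.998
time_s: 2.02
eef_pos: [549.1, -93.9, 231.5]
ee_rot: [0.542, -0.454, 0.542, 0.454]
force: [0.3, -0.3, 0.0]
grip_width: 0.995
t 2.075 pos [549.1 -93.9 231.6] jaw 79.83 F [-0.13 -0.45  0.23] M [-0.033  0.002 -0.035] g 0.999 q6 [-0.38  0.38  1.4   0.    1.36 -1.77]
 turn [0.0005 0.0001 0.0001] shift cm [ 0.16   0.12  -0.543]
(np.float64(252.58707014835932), np.float64(181.70124313177112))
```

View pics/w1.png

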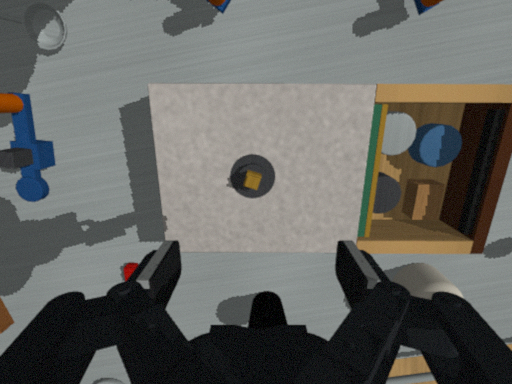

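```bash
python3 - <<'E'
from h import *
im=cv2.imread("pics/w1.png")[:,:,::-1].copy()
zoom(im,220,145,70,60,10,"pics/w1z.png")
zoom(im,345,75,165,185,3,"pics/w1y.png")
E
```

```text
(no output)
```

View pics/w1z.png

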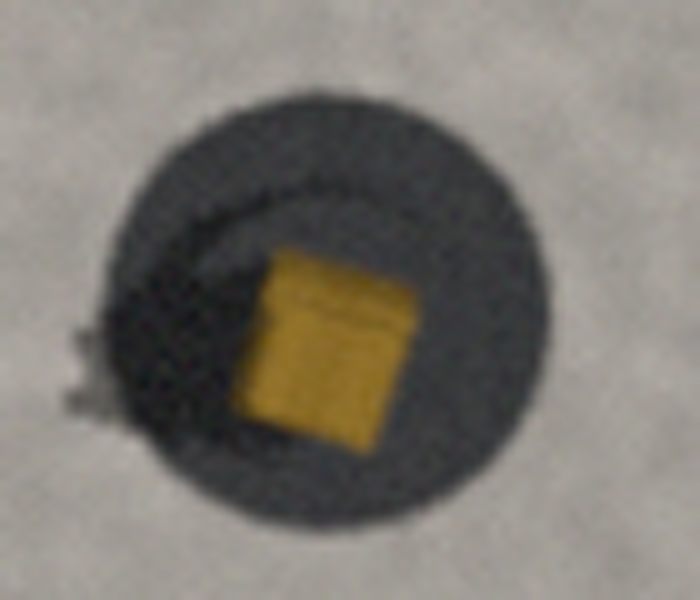

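View pics/w1y.png

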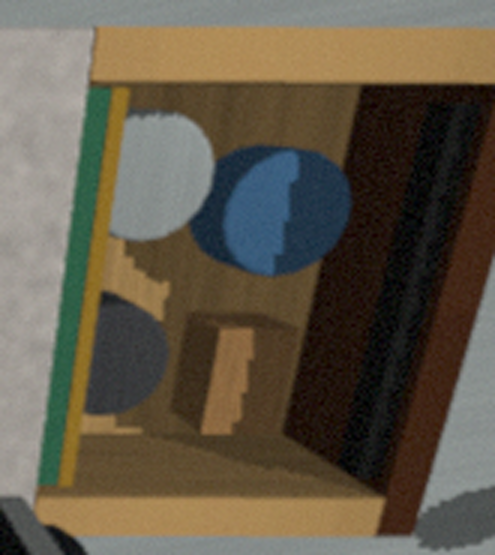

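```bash
python3 - <<'E'
from h import *
C=vision.calibration("wrist");C["extrinsics"]=np.load("C1.npy")
z=lambda u,v:(220+(u+.5)/10-.5,145+(v+.5)/10-.5)
c=[(270,300),(412,330),(372,455),(243,417)]
P=np.array([onz(C,*z(*q),99)[:2] for q in c]);print(P.round(1),P.mean(0).round(1))
for i in range(4):
    d=P[(i+1)%4]-P[i];print(np.linalg.norm(d).round(1),np.degrees(np.arctan2(d[1],d[0])).round(1)%90)
c=[(280,246),(420,290)]
P=np.array([onz(C,*z(*q),83)[:2] for q in c]);d=P[1]-P[0];print("foot edge",P.round(1),np.linalg.norm(d).round(1),np.degrees(np.arctan2(d[1],d[0]))%90)
# collar
im=cv2.imread("pics/w1.png")
(x,y)=z(328,312);print("collar",onz(C,x,y,81).round(1))
T=vision.calibration("top")
# deck edges in wrist
y=lambda u,v:(345+(u+.5)/3-.5,75+(v+.5)/3-.5)
for a,b,h in(((97,28),(36,495),79),((110,90),(40,485),75),((127,90),(62,485),75)):
    A=onz(C,*y(*a),h);B=onz(C,*y(*b),h);d=B-A;print(A.round(1),B.round(1),np.degrees(np.arctan2(d[1],d[0])).round(1)%90)
for a,b,h in(((149,84),(375,84),79),((163,252),(357,252),79)):
    A=onz(C,*a,h);B=onz(C,*b,h);d=B-A;print(A.round(1),B.round(1),np.degrees(np.arctan2(d[1],d[0])).round(1)%90, np.linalg.norm(d).round(1))
E
```

```text
[[ 538.2 -103.8]
 [ 544.   -89.7]
 [ 556.9  -96.3]
 [ 550.3 -109.1]] [547.4 -99.7]
15.3 67.5
14.5 62.7
14.4 62.599999999999994
13.2 66.5
foot edge [[ 536.2 -103. ]
 [ 543.8  -88.6]] 16.3 61.90783067113048
collar [545.  -99.2  81. ]
[473.  44.  79.] [647.5  11.6  79. ] 79.5
[494.4  49.3  75. ] [645.6  14.8  75. ] 77.1
[495.4  55.2  75. ] [647.2  23.7  75. ] 78.3
[ 431.6 -185.8   79. ] [472.6  42.   79. ] 79.8 231.4
[ 622.  -226.8   79. ] [664.8  10.9  79. ] 79.8 241.5
```

```bash
python3 - <<'E'
from h import *
delta((479,-387,190),74.5)
E
```

```text
t 2.075 pos [549.1 -93.9 231.6] jaw 79.83 F [-0.13 -0.45  0.23] M [-0.033  0.002 -0.035] g 0.999 q6 [-0.38  0.38  1.4   0.    1.36 -1.77]
 turn [0.093  0.0001 0.0001] shift cm [  4.157   1.729 -30.091]
```

```bash
python3 -m pendant '[[0.02,0,0,0.8,0.35,-5.9,1],[0.04,0,0,1.6,0.7,-11.8,1],[0.06,0,0,2.4,1.05,-17.7,1],[0.08,0,0,3.2,1.4,-23.6,1],[0.093,0,0,4,1.7,-29.5,1]]'
python3 -m pendant '[[0,0,0,0.1,0,-0.5,1],[0,0,0,0.1,0,-0.5,1],[0,0,0,0.1,0,-0.5,1],[0,0,0,0.1,0,-0.5,1],[0,0,0,0.1,0,-0.5,1]]'
python3 - <<'E'
from h import *
s,p,R=state()
C=vision.calibration("wrist");im=vision.capture("wrist");np.save("C2.npy",C["extrinsics"])
cv2.imwrite("pics/w2.png",im[:,:,::-1])
delta((479,-387,32),74.5)
for n,q in(("knob",(416.9,-370.6,66)),("boss",(479.3,-387,58)),("cw",(523,-401.4,31))): print(n,np.round(proj(C,q),1))
zoom(im,195,85,130,150,5,"pics/w2z.png")
E
```

```text
time_s: 2.7
eef_pos: [480.0, -383.1, 191.6]
ee_rot: [0.563, -0.428, 0.563, 0.428]
force: [0.4, -0.0, -0.7]
grip_width: 1.003
time_s: 3.32
eef_pos: [479.3, -386.5, 190.6]
ee_rot: [0.563, -0.428, 0.563, 0.428]
force: [-0.6, 0.2, 0.5]
grip_width: 1.002
t 3.375 pos [ 479.3 -386.7  190.5] jaw 74.47 F [ 0.75 -0.3  -0.41] M [ 0.039 -0.034  0.002] g 0.999 q6 [-0.87  0.54  1.26  0.    1.33 -2.17]
 turn [-0.0006 -0.0001  0.0002] shift cm [15.849  0.021 -0.035]
knob [256.3 120.7]
boss [257.3 182.8]
cw [255.6 213.1]
```

View pics/w2.png

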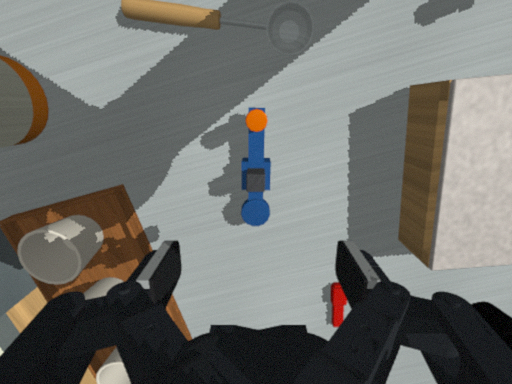

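View pics/w2z.png

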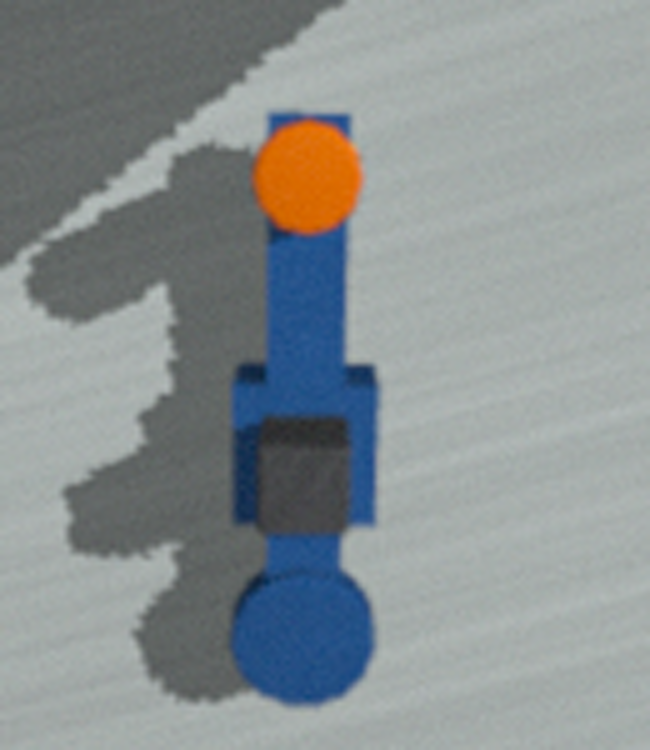

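```bash
python3 -m pendant '[[0,0,0,4,0,-0.05,1],[0,0,0,8,0,-0.1,1],[0,0,0,12,0,-0.1,1],[0,0,0,15,0,-0.1,0.8],[0,0,0,15.7,0,-0.1,0.6]]' 60
python3 -m pendant '[[0,0,0,0.1,0,0,0.4],[0,0,0,0.1,0,0,0.2],[0,0,0,0.1,0,0,0],[0,0,0,0.1,0,0,0],[0,0,0,0.1,0,0,0]]' 60
python3 - <<'E'
from h import *
delta((479,-387,180),64)
E
```

```text
time_s: 4.0
eef_pos: [478.2, -387.3, 31.7]
ee_rot: [0.563, -0.427, 0.563, 0.429]
force: [-0.9, 0.4, 0.4]
grip_width: 0.612
time_s: 4.62
eef_pos: [479.3, -388.7, 33.8]
ee_rot: [0.563, -0.429, 0.563, 0.427]
force: [-0.4, -0.3, 6.6]
grip_width: 0.221
t 4.625 pos [ 479.3 -388.7   33.8] jaw 74.43 F [-0.43 -0.35  6.64] M [ 0.161 -0.024  0.04 ] g 0.221 q6 [-0.87  0.72  1.41  0.    1.01 -2.17]
 turn [ 0.182  -0.0012  0.0023] shift cm [-14.623   0.044   0.132]
```

```bash
python3 -m pendant '[[0,0,0,-1,0,0,0],[0,0,0,-4,0,0,0],[0.03,0,0,-8,0,0,0],[0.09,0,0,-12,0,0,0],[0.182,0,0,-14.2,0,0,0]]' 80
python3 - <<'E'
from h import *
s,p,R=state()
C=vision.calibration("wrist");im=vision.capture("wrist");np.save("C3.npy",C["extrinsics"])
cv2.imwrite("pics/w3.png",im[:,:,::-1])
delta((547,-99.5,180),64)
E
```

```text
time_s: 5.25
eef_pos: [478.9, -388.3, 176.9]
ee_rot: [0.6, -0.375, 0.6, 0.373]
force: [-0.5, -0.4, -3.0]
grip_width: 0.214
t 5.3 pos [ 479.5 -388.9  179.3] jaw 63.63 F [-0.54 -1.46  1.71] M [-0.058 -0.037 -0.018] g 0.214 q6 [-0.87  0.55  1.28  0.    1.3  -1.98]
 turn [-0.0064 -0.0024  0.0055] shift cm [-0.179  6.802 28.924]
```

View pics/w3.png

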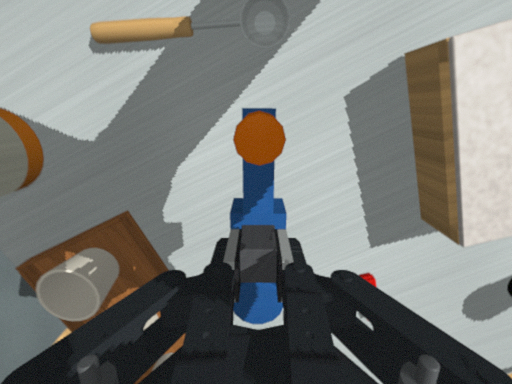

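```bash
python3 - <<'E'
from h import *
im=cv2.imread("pics/w3.png")[:,:,::-1].copy()
C=vision.calibration("wrist");C["extrinsics"]=np.load("C3.npy")
s,p,R=state()
b=[x for x in blobs(im,(3,180,100),(15,255,255),100)];print(b)
u,v=259.8,138.5
zb=p[2]-33.0
k=onz(C,u,v,zb+66)
print("knob rel TCP in tool y,z",(R.T@(k-p)).round(1))
# arm edges at z=28: sample columns of blue mask
m=cv2.inRange(cv2.cvtColor(im,cv2.COLOR_RGB2HSV),(100,150,40),(125,255,255))
for r in (112,170,180,190):
    c=np.where(m[r,230:290])[0]+230
    a=onz(C,c.min()-.5,r,zb+28);d=onz(C,c.max()+.5,r,zb+28);print(r,c.min(),c.max(),(R.T@(a-p)).round(1),(R.T@(d-p)).round(1))
E
```

```text
[(array([ 25.55, 138.98]), array([  0, 109,  43,  64, 688], dtype=int32)), (array([259.05, 137.93]), array([ 234,  111,   51,   54, 2020], dtype=int32))]
knob rel TCP in tool y,z [-33.4  66.6   1. ]
112 243 274 [ 4.6 75.9 -7.8] [ 4.6 75.9  8.8]
170 244 272 [ 4.8 45.1 -7.6] [ 4.7 45.2  8.4]
180 244 272 [ 4.8 39.4 -7.7] [ 4.8 39.4  8.5]
190 244 272 [ 4.8 33.5 -7.8] [ 4.8 33.6  8.6]
```

```bash
python3 - <<'E'
from h import *
im=vision.capture("side");cv2.imwrite("pics/s3.png",im[:,:,::-1])
zoom(im,290,180,110,110,6,"pics/s3z.png")
b=blobs(im,(3,180,100),(15,255,255),20);print(b)
im2=vision.capture("top");cv2.imwrite("pics/t3.png",im2[:,:,::-1]);print(blobs(im2,(3,180,100),(15,255,255),20))
zoom(im2,370,140,80,90,6,"pics/t3z.png")
s,p,R=state();print(p)
S=vision.calibration("side");T=vision.calibration("top")
y=R[:,1]
for h in(66,31):
  k=p+y*65+np.array([0,0,-33+h]);print(h,k.round(1),np.round(proj(S,k),1),np.round(proj(T,k),1))
E
```

```text
[(array([190.19, 201.1 ]), array([187, 195,   7,  13,  63], dtype=int32)), (array([222.54, 260.13]), array([219, 253,   8,  15,  79], dtype=int32)), (array([321.83, 282.63]), array([316, 274,  12,  18, 156], dtype=int32))]
[(array([210.41, 232.45]), array([207, 229,   8,   8,  44], dtype=int32)), (array([497.02, 258.2 ]), array([495, 252,   6,  14,  45], dtype=int32))]
[ 478.83038058 -388.13982819  174.98340514]
66 [ 420.4 -359.7  207.9] [322.1 279.6] [410.1 217. ]
31 [ 420.4 -359.7  172.9] [320.1 289.5] [404.7 217.4]
```

View pics/s3z.png

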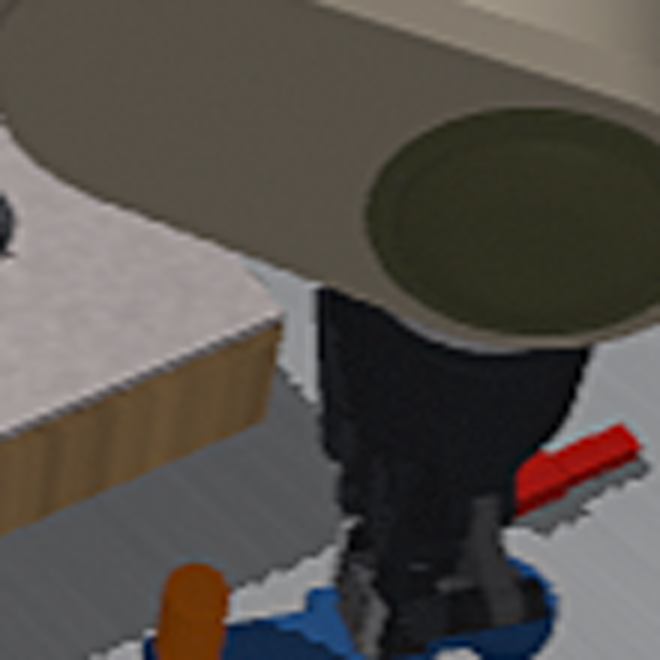

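View pics/t3z.png

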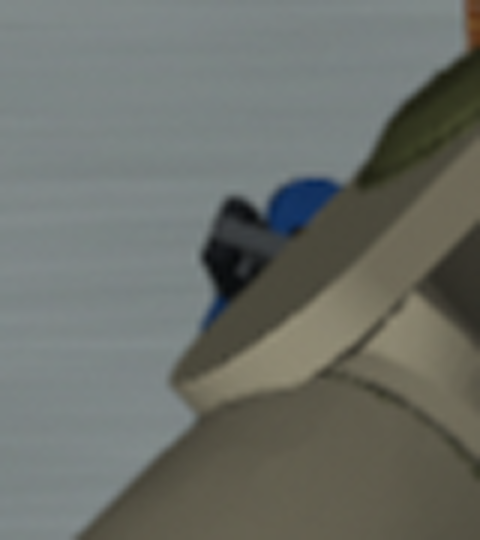

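```bash
python3 - <<'E'
from h import *
delta((547.2,-99.8,165),64)
E
```

```text
t 5.4 pos [ 478.8 -388.1  175. ] jaw 64.09 F [ 0.31 -0.25 -3.31] M [ 0.025 -0.005 -0.008] g 0.218 q6 [-0.87  0.56  1.28 -0.    1.3  -1.99]
 turn [ 0.0016 -0.0006  0.0013] shift cm [ 0.972  6.451 28.924]
```

```bash
python3 -m pendant '[[0,0,0,0,1.2,5.2,0],[0,0,0,0,2.4,10.8,0],[0,0,0,0.2,3.7,16.6,0],[0,0,0,0.4,5,22.4,0],[0,0,0,0.6,6.1,27.2,0]]'
python3 -m pendant '[[0,0,0,0.1,0.2,1.2,0],[0,0,0,0.2,0.35,1.6,0],[0,0,0,0.3,0.4,1.75,0],[0,0,0,0.3,0.4,1.75,0],[0,0,0,0.3,0.4,1.75,0]]'
python3 - <<'E'
from h import *
s,p,R=state()
C=vision.calibration("wrist");im=vision.capture("wrist");np.save("C4.npy",C["extrinsics"])
cv2.imwrite("pics/w4.png",im[:,:,::-1])
delta((547.2,-99.8,165),64)
im=vision.capture("side");cv2.imwrite("pics/s4.png",im[:,:,::-1]);zoom(im,230,160,110,90,6,"pics/s4z.png")
E
```

```text
time_s: 6.02
eef_pos: [542.7, -114.4, 166.7]
ee_rot: [0.599, -0.375, 0.6, 0.376]
force: [0.3, -0.4, -1.8]
grip_width: 0.219
time_s: 6.65
eef_pos: [547.1, -100.1, 165.3]
ee_rot: [0.6, -0.374, 0.6, 0.374]
force: [-0.3, 0.2, -2.7]
grip_width: 0.219
t 6.7 pos [ 547.2 -100.   165.3] jaw 63.96 F [-0.15 -0.16 -1.74] M [ 0.045 -0.015 -0.017] g 0.215 q6 [-0.39  0.44  1.5  -0.    1.21 -1.51]
 turn [-0.0007 -0.0001  0.    ] shift cm [0.03  0.005 0.019]
```

View pics/w4.png

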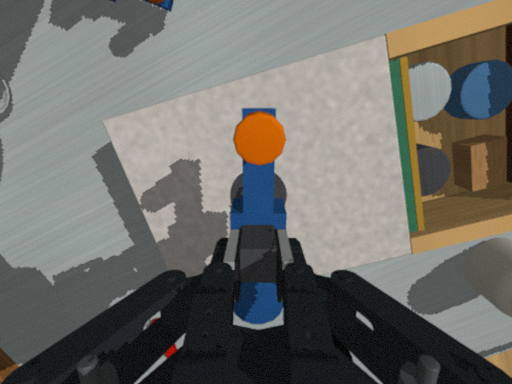

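View pics/s4z.png

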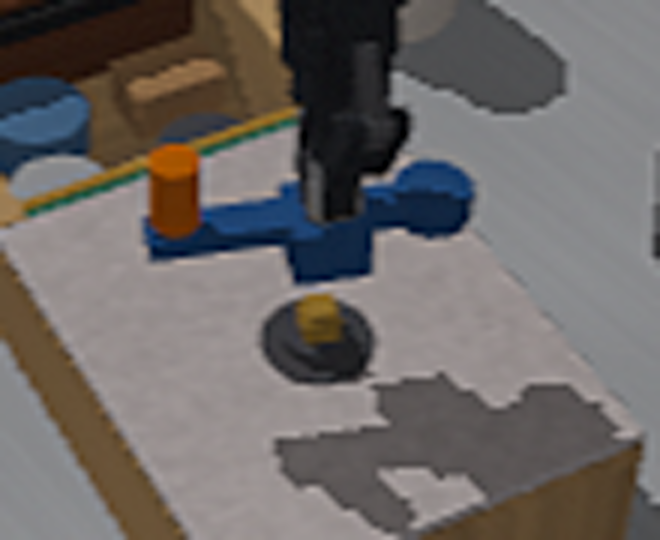

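```bash
python3 -m pendant '[[0,0,0,1,0,0,0],[0,0,0,2,0,0,0],[0,0,0,2.5,0,0,0],[0,0,0,2.8,0,0,0],[0,0,0,3,0,0,0]]'
python3 -m pendant '[[0,0,0,0.2,0,0,0],[0,0,0,0.4,0,0,0],[0,0,0,0.6,0,0,0],[0,0,0,0.7,0,0,0],[0,0,0,0.8,0,0,0]]'
python3 - <<'E'
from h import *
delta((547.2,-99.8,116),64)
im=vision.capture("side");cv2.imwrite("pics/s5.png",im[:,:,::-1]);zoom(im,230,160,110,90,6,"pics/s5z.png")
E
```

```text
time_s: 7.38
eef_pos: [547.3, -99.4, 135.2]
ee_rot: [0.6, -0.375, 0.6, 0.375]
force: [0.0, 0.5, -2.1]
grip_width: 0.217
time_s: 8.0
eef_pos: [547.3, -99.4, 127.3]
ee_rot: [0.6, -0.375, 0.6, 0.375]
force: [-0.4, 0.0, -2.5]
grip_width: 0.22
t 8.0 pos [547.3 -99.4 127.3] jaw 64.0 F [-0.39  0.02 -2.46] M [-0.013 -0.018 -0.02 ] g 0.22 q6 [-0.39  0.48  1.54 -0.    1.12 -1.51]
 turn [ 0.0001 -0.      0.0001] shift cm [ 1.126 -0.011 -0.038]
```

View pics/s5z.png

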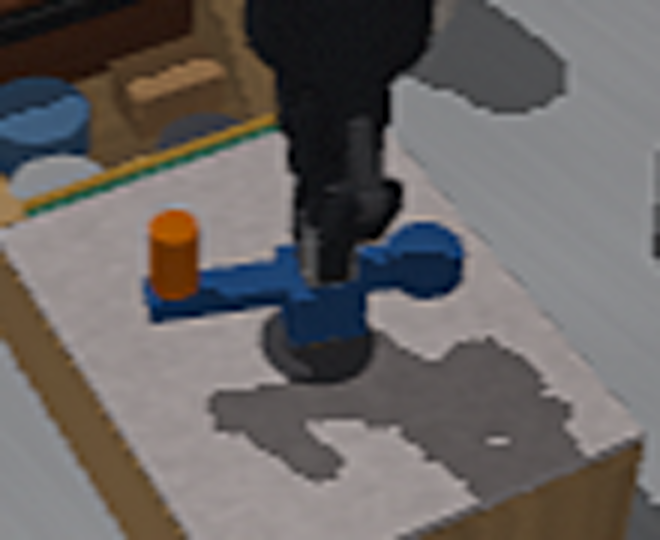

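```bash
python3 -m pendant '[[0,0,0,0.1,0,0,0],[0,0,0,0.2,0,0,0],[0,0,0,0.3,0,0,0],[0,0,0,0.4,0,0,0],[0,0,0,0.5,0,0,0]]'
python3 -m pendant '[[0,0,0,0.1,0,0,0],[0,0,0,0.2,0,0,0],[0,0,0,0.3,0,0,0],[0,0,0,0.4,0,0,0],[0,0,0,0.5,0,0,0]]'
python3 - <<'E'
from h import *
delta((547.2,-99.8,116),64)
E
```

```text
time_s: 8.68
eef_pos: [547.2, -99.4, 122.2]
ee_rot: [0.6, -0.375, 0.6, 0.375]
force: [-0.0, -0.5, -2.9]
grip_width: 0.217
time_s: 9.3
eef_pos: [547.2, -99.4, 117.2]
ee_rot: [0.6, -0.375, 0.6, 0.375]
force: [-0.1, -0.2, -3.3]
grip_width: 0.22
t 9.3 pos [547.2 -99.4 117.2] jaw 64.0 F [-0.07 -0.19 -3.3 ] M [-0.009  0.002 -0.007] g 0.22 q6 [-0.39  0.49  1.55 -0.    1.1  -1.51]
 turn [-0. -0.  0.] shift cm [ 0.125 -0.014 -0.036]
```

No contact force so far; the crank slid cleanly over the square. I'll keep going until it touches the collar.

```bash
python3 -m pendant '[[0,0,0,0.04,0,0,0],[0,0,0,0.08,0,0,0],[0,0,0,0.12,0,0,0],[0,0,0,0.16,0,0,0],[0,0,0,0.2,0,0,0]]'
python3 - <<'E'
from h import *
delta((547.2,-99.8,116),64)
im=vision.capture("side");cv2.imwrite("pics/s6.png",im[:,:,::-1]);zoom(im,230,160,110,90,6,"pics/s6z.png")
E
```

```text
time_s: 9.93
eef_pos: [547.4, -99.5, 116.7]
ee_rot: [0.6, -0.375, 0.599, 0.374]
force: [-6.8, 1.1, 13.5]
grip_width: 0.216
t 9.925 pos [547.4 -99.5 116.7] jaw 64.01 F [-6.82  1.14 13.52] M [0.371 1.092 0.013] g 0.216 q6 [-0.39  0.49  1.55 -0.    1.1  -1.51]
 turn [ 0.0001 -0.0001  0.001 ] shift cm [ 0.072  0.004 -0.037]
```

View pics/s6z.png

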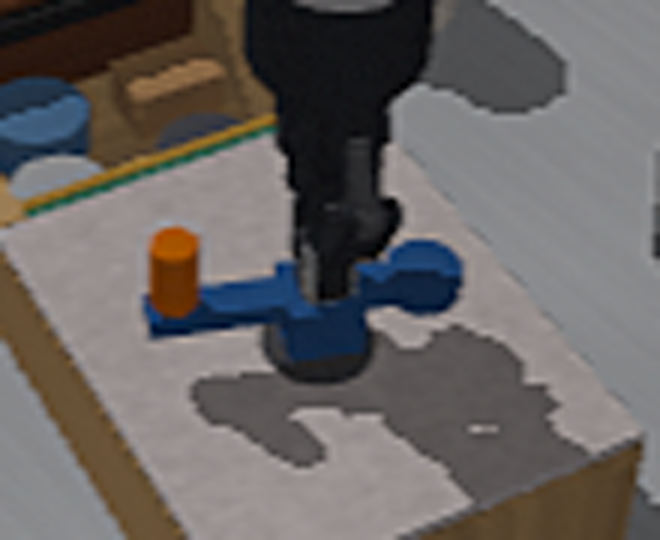

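```bash
python3 -m pendant '[[0,0,0,-0.15,0,0,0.2],[0,0,0,-0.15,0,0,0.4],[0,0,0,-0.15,0,0,0.6],[0,0,0,-0.15,0,0,0.7],[0,0,0,-0.15,0,0,0.7]]'
python3 -m pendant '[[0,0,0,-1,0,0,0.7],[0,0,0,-3,0,0,0.7],[0,0,0,-5,0,0,0.7],[0,0,0,-5.5,0,0,0.7],[0,0,0,-5.5,0,0,0.7]]'
python3 - <<'E'
from h import *
s,p,R=state()
C=vision.calibration("wrist");im=vision.capture("wrist");np.save("C7.npy",C["extrinsics"])
cv2.imwrite("pics/w7.png",im[:,:,::-1])
print(blobs(im,(3,180,100),(15,255,255),100))
delta((547.2-65*np.cos(np.radians(26)),-99.6+65*np.sin(np.radians(26)),121),64)
k=(547.2-65*np.cos(np.radians(26)),-99.6+65*np.sin(np.radians(26)),149);print(k,proj(C,k))
im=vision.capture("side");cv2.imwrite("pics/s7.png",im[:,:,::-1]);zoom(im,230,160,110,90,6,"pics/s7z.png")
E
```

```text
time_s: 10.6
eef_pos: [547.3, -99.4, 116.8]
ee_rot: [0.6, -0.375, 0.6, 0.375]
force: [0.5, -0.1, 0.1]
grip_width: 0.697
time_s: 11.22
eef_pos: [547.2, -99.4, 171.8]
ee_rot: [0.6, -0.375, 0.6, 0.375]
force: [0.0, 0.3, -0.6]
grip_width: 0.698
[(array([258.46, 127.86]), array([242, 110,  34,  36, 936], dtype=int32))]
t 11.275 pos [547.  -99.3 171.3] jaw 64.0 F [0.66 0.24 0.24] M [-0.035  0.03  -0.017] g 0.698 q6 [-0.39  0.43  1.49 -0.    1.22 -1.51]
 turn [-0.     -0.0001 -0.0008] shift cm [ 5.035  6.465 -0.016]
(np.float64(488.77838699055417), np.float64(-71.10587545870996), 149) (np.float64(257.26243328865456), np.float64(128.90142339980477))
```

View pics/w7.png

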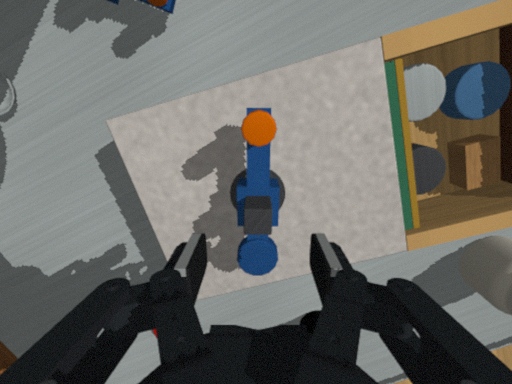

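View pics/s7z.png

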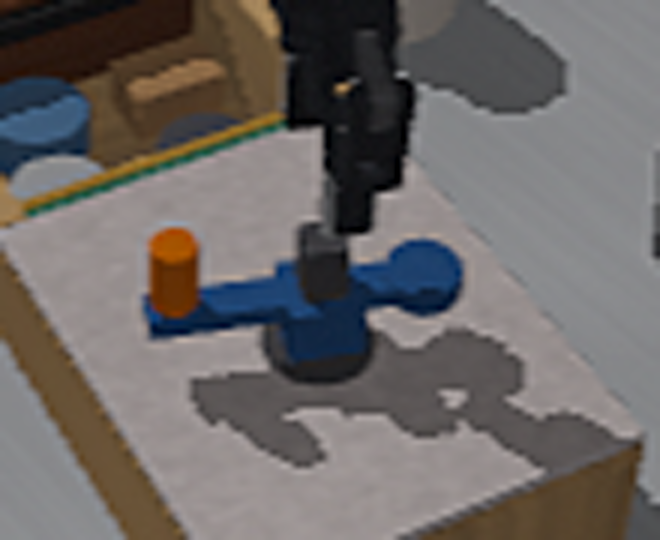

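```bash
python3 -m pendant '[[0,0,0,0,3,0,0.7],[0,0,0,0,6,0.05,0.7],[0,0,0,0.5,6.5,0.05,0.7],[0,0,0,2,6.5,0.05,0.7],[0,0,0,4,6.5,0.05,0.7]]'
python3 -m pendant '[[0,0,0,0.6,0,0,0.7],[0,0,0,1,0,0,0.6],[0,0,0,1,0,0,0.4],[0,0,0,1,0,0,0.2],[0,0,0,1,0,0,0.1]]' 30
python3 - <<'E'
from h import *
delta((488.8,-71.1,121),64)
im=vision.capture("side");cv2.imwrite("pics/s8.png",im[:,:,::-1]);zoom(im,230,160,110,90,6,"pics/s8z.png")
im=vision.capture("wrist");cv2.imwrite("pics/w8.png",im[:,:,::-1])
E
```

```text
time_s: 11.95
eef_pos: [489.7, -70.9, 130.4]
ee_rot: [0.6, -0.375, 0.6, 0.375]
force: [-0.6, -0.2, -0.6]
grip_width: 0.701
time_s: 12.58
eef_pos: [489.3, -70.5, 122.2]
ee_rot: [0.6, -0.375, 0.599, 0.374]
force: [0.4, -0.1, 0.8]
grip_width: 0.243
t 12.575 pos [489.3 -70.5 122.2] jaw 64.0 F [ 0.4  -0.08  0.84] M [-0.021  0.036  0.008] g 0.243 q6 [-0.38  0.36  1.73 -0.    1.04 -1.5 ]
 turn [0.    0.    0.001] shift cm [ 0.121  0.018 -0.071]
```

View pics/s8z.png

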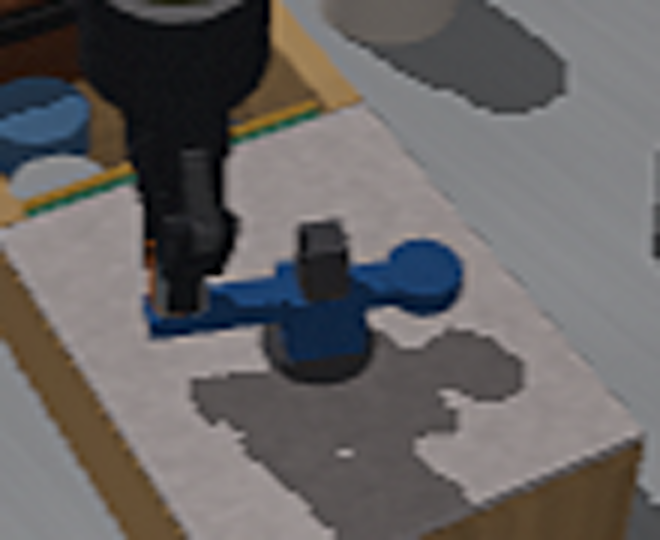

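View pics/w8.png

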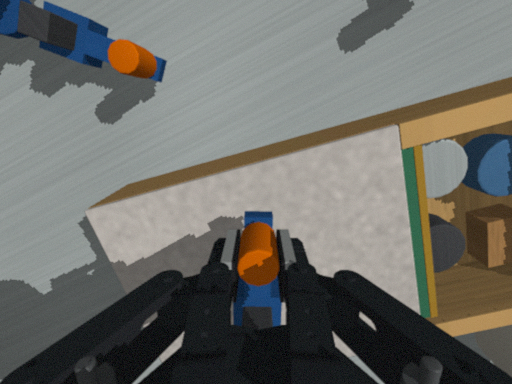

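```bash
python3 -m pendant '[[0,0,0,0,-0.32,2.01,0.1],[0,0,0,0,-1.24,3.82,0.1],[0,0,0,0,-2.68,5.26,0.1],[0,0,0,0,-4.49,6.18,0.1],[0,0,0,0,-6.5,6.5,0.1]]' 40
python3 - <<'E'
from h import *
delta((547.2+65*np.cos(np.radians(64)),-99.6+65*np.sin(np.radians(64)),121),64)
im=vision.capture("side");cv2.imwrite("pics/s9.png",im[:,:,::-1]);zoom(im,200,140,140,110,5,"pics/s9z.png")
E
```

```text
time_s: 13.3
eef_pos: [575.6, -40.8, 121.7]
ee_rot: [0.598, -0.375, 0.601, 0.375]
force: [-8.3, -6.0, 0.3]
grip_width: 0.241
t 13.3 pos [575.6 -40.8 121.7] jaw 64.05 F [-8.26 -6.01  0.33] M [-1.43   1.575 -0.021] g 0.241 q6 [-0.27  0.53  1.48 -0.    1.14 -1.39]
 turn [ 0.0009 -0.0023 -0.0022] shift cm [ 0.073 -0.026 -0.026]
```

View pics/s9z.png

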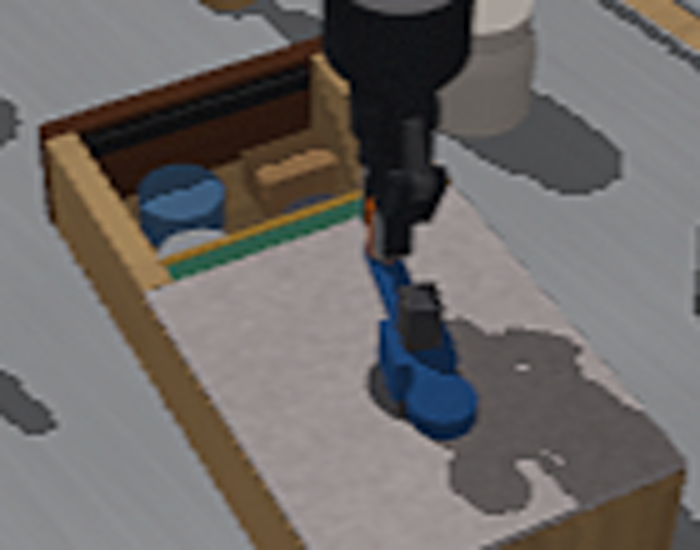

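```bash
python3 -m pendant '[[0,0,0,0,-2.01,-0.42,0.1],[0,0,0,0,-3.82,-1.34,0.1],[0,0,0,0,-5.26,-2.78,0.1],[0,0,0,0,-6.18,-4.59,0.1],[0,0,0,0,-6.5,-6.6,0.1]]'
cat > f.py <<'E'
from h import *
from rig import vision
s,p,R=state();c=np.array([547.2,-99.6]);c=c-1*np.array([.438,.899])
d=p[:2]-c;r=np.linalg.norm(d);u=d/r;t=np.array([u[1],-u[0]]) # cw
F=s["force"][:2];print("t",round(s["time_s"],2),"pos",p.round(1),"r",r.round(1),"phi_tool",(np.degrees(np.arctan2(u[1],u[0]))-64).round(1),"resist",(-F@t).round(1),"radial out",(F@u).round(1),"Fz",s["force"][2].round(1),"g",round(s["grip_width"],3))
E
python3 f.py
```

```text
time_s: 13.98
eef_pos: [606.1, -128.6, 122.2]
ee_rot: [0.6, -0.375, 0.599, 0.375]
force: [0.0, 4.8, 0.3]
grip_width: 0.242
t 13.97 pos [ 606.1 -128.6  122.2] r 65.7 phi_tool -89.4 resist 4.4 radial out -2.1 Fz 0.3 g 0.242
```

```bash
python3 -m pendant '[[0,0,0,0,0.32,-2.01,0.1],[0,0,0,0,1.24,-3.82,0.1],[0,0,0,0,2.68,-5.26,0.1],[0,0,0,0,4.49,-6.18,0.1],[0,0,0,0,6.5,-6.5,0.1]]'
python3 f.py
python3 -m pendant '[[0,0,0,0,2.01,0.32,0.1],[0,0,0,0,3.82,1.24,0.1],[0,0,0,0,5.26,2.68,0.1],[0,0,0,0,6.18,4.49,0.1],[0,0,0,0,6.5,6.5,0.1]]'
python3 f.py
```

```text
time_s: 14.6
eef_pos: [518.5, -158.9, 122.2]
ee_rot: [0.601, -0.375, 0.599, 0.374]
force: [9.2, 5.6, -2.2]
grip_width: 0.242
t 14.6 pos [ 518.5 -158.9  122.2] r 64.9 phi_tool -179.8 resist 5.8 radial out -9.0 Fz -2.2 g 0.242
time_s: 15.22
eef_pos: [488.4, -71.6, 122.1]
ee_rot: [0.599, -0.375, 0.6, 0.374]
force: [7.1, -8.4, -4.2]
grip_width: 0.238
t 15.22 pos [488.4 -71.6 122.1] r 65.1 phi_tool 89.7 resist 4.4 radial out -10.1 Fz -4.2 g 0.238
```

```bash
python3 -m pendant '[[0,0,0,0,-0.41,1.98,0.1],[0,0,0,0,-1.32,3.76,0.1],[0,0,0,0,-2.74,5.18,0.1],[0,0,0,0,-4.52,6.09,0.1],[0,0,0,0,-6.5,6.4,0.1]]'
python3 f.py
python3 -m pendant '[[0,0,0,0,-1.98,-0.31,0.1],[0,0,0,0,-3.76,-1.22,0.1],[0,0,0,0,-5.18,-2.64,0.1],[0,0,0,0,-6.09,-4.42,0.1],[0,0,0,0,-6.4,-6.4,0.1]]'
python3 f.py
python3 - <<'E'
from h import *
im=vision.capture("side");cv2.imwrite("pics/s10.png",im[:,:,::-1]);zoom(im,200,140,140,110,5,"pics/s10z.png")
im=vision.capture("top");cv2.imwrite("pics/t10.png",im[:,:,::-1]);zoom(im,175,110,175,115,4,"pics/t10z.png")
E
```

```text
time_s: 15.85
eef_pos: [574.9, -41.0, 122.1]
ee_rot: [0.599, -0.374, 0.6, 0.376]
force: [-5.1, 1.5, 3.5]
grip_width: 0.247
t 15.85 pos [574.9 -41.  122.1] r 65.8 phi_tool 0.7 resist 5.3 radial out -0.8 Fz 3.5 g 0.247
time_s: 16.48
eef_pos: [605.9, -128.0, 122.6]
ee_rot: [0.601, -0.376, 0.598, 0.374]
force: [4.5, 3.3, 1.0]
grip_width: 0.237
t 16.48 pos [ 605.9 -128.   122.6] r 65.3 phi_tool -88.9 resist 4.9 radial out 2.7 Fz 1.0 g 0.237
```

View pics/s10z.png

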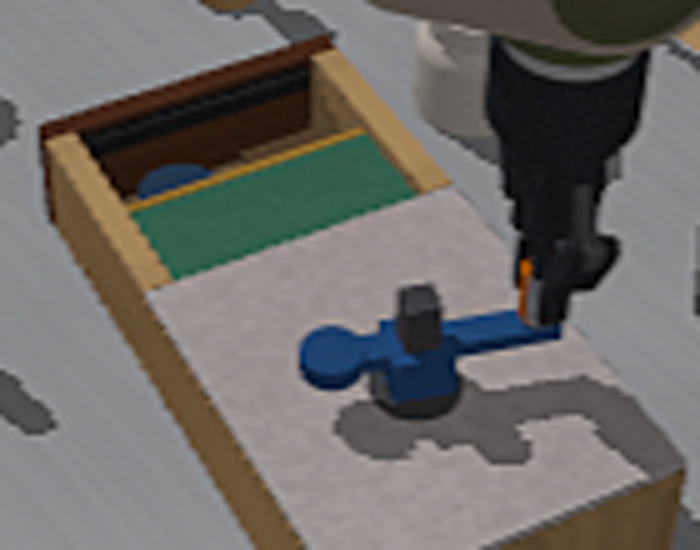

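View pics/t10z.png

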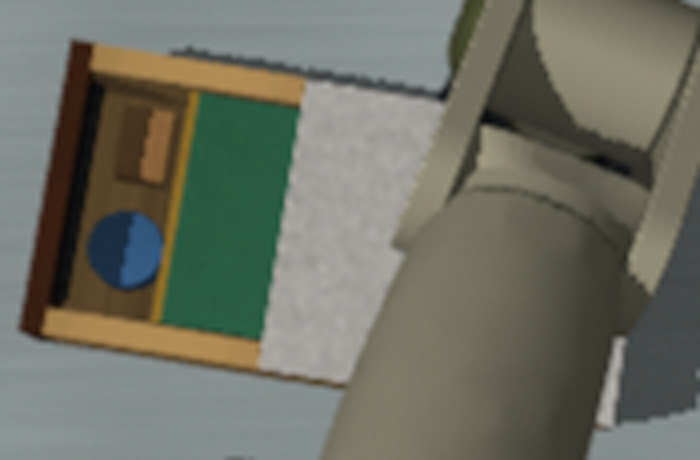

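```bash
python3 - <<'E'
from h import *
T=vision.calibration("top")
z=lambda u,v:(175+(u+.5)/4-.5,110+(v+.5)/4-.5)
n=np.array([.177,.984]);o=np.array([564.9,-1.2])
for nm,q,h in(("lead",(190,95),72),("lead",(152,320),72),("strip",(103,88),68),("strip",(63,305),68),("postin",(92,45),75),("postin",(43,335),75)):
    p=onz(T,*z(*q),h);print(nm,p.round(1),"bay y",((p[:2]-o)@n).round(1))
E
```

```text
lead [659.8  88.6  72. ] bay y 105.2
lead [507.1 115.9  72. ] bay y 105.0
strip [666.5 147.8  68. ] bay y 164.6
strip [518.7 175.6  68. ] bay y 165.8
postin [694.6 154.3  75. ] bay y 175.9
postin [498.2 188.   75. ] bay y 174.4
```

```bash
python3 -m pendant '[[0,0,0,0,0.31,-1.98,0.1],[0,0,0,0,1.22,-3.76,0.1],[0,0,0,0,2.64,-5.18,0.1],[0,0,0,0,4.42,-6.09,0.1],[0,0,0,0,6.4,-6.4,0.1]]'
python3 f.py
python3 -m pendant '[[0,0,0,0,1.98,0.31,0.1],[0,0,0,0,3.76,1.22,0.1],[0,0,0,0,5.18,2.64,0.1],[0,0,0,0,6.09,4.42,0.1],[0,0,0,0,6.4,6.4,0.1]]'
python3 f.py
python3 -m pendant '[[0,0,0,0,-0.31,1.98,0.1],[0,0,0,0,-1.22,3.76,0.1],[0,0,0,0,-2.64,5.18,0.1],[0,0,0,0,-4.42,6.09,0.1],[0,0,0,0,-6.4,6.4,0.1]]'
python3 f.py
python3 - <<'E'
from h import *
im=vision.capture("top");cv2.imwrite("pics/t11.png",im[:,:,::-1]);zoom(im,175,110,175,115,4,"pics/t11z.png")
im=vision.capture("side");cv2.imwrite("pics/s11.png",im[:,:,::-1]);zoom(im,200,140,140,110,5,"pics/s11z.png")
E
```

```text
time_s: 17.2
eef_pos: [519.0, -158.6, 122.5]
ee_rot: [0.6, -0.376, 0.6, 0.373]
force: [4.5, -0.6, -1.0]
grip_width: 0.245
t 17.2 pos [ 519.  -158.6  122.5] r 64.4 phi_tool -179.6 resist 4.3 radial out -1.4 Fz -1.0 g 0.245
time_s: 17.82
eef_pos: [488.6, -71.5, 122.0]
ee_rot: [0.599, -0.375, 0.6, 0.375]
force: [2.6, -6.3, -1.3]
grip_width: 0.242
t 17.82 pos [488.6 -71.5 122. ] r 65.0 phi_tool 89.5 resist 4.5 radial out -5.1 Fz -1.3 g 0.242
time_s: 18.45
eef_pos: [574.7, -40.9, 121.9]
ee_rot: [0.599, -0.374, 0.6, 0.376]
force: [-5.5, 0.2, 3.6]
grip_width: 0.244
t 18.45 pos [574.7 -40.9 121.9] r 65.8 phi_tool 0.9 resist 5.1 radial out -2.2 Fz 3.6 g 0.244
```

View pics/t11z.png

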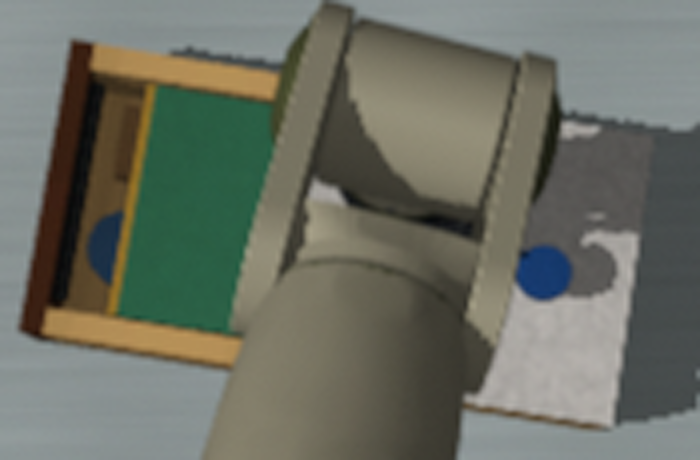

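View pics/s11z.png

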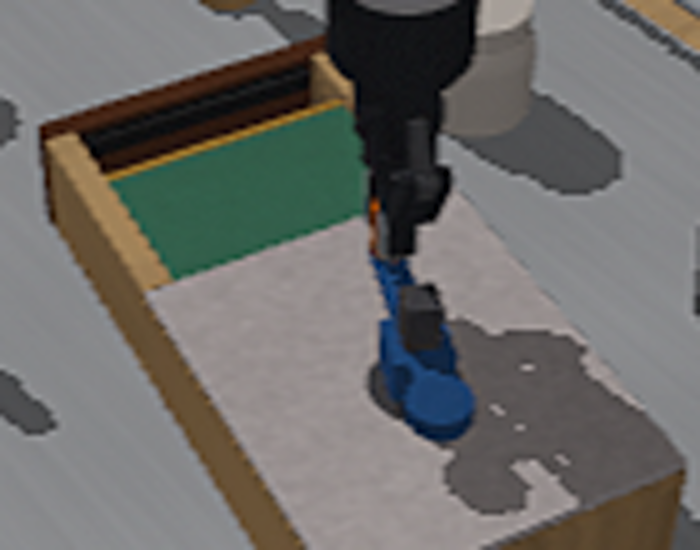

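```bash
python3 -m pendant '[[0,0,0,0,-1.98,-0.31,0.1],[0,0,0,0,-3.76,-1.22,0.1],[0,0,0,0,-5.18,-2.64,0.1],[0,0,0,0,-6.09,-4.42,0.1],[0,0,0,0,-6.4,-6.4,0.1]]'
python3 f.py
python3 - <<'E'
from h import *
im=vision.capture("top");cv2.imwrite("pics/t12.png",im[:,:,::-1]);zoom(im,175,110,100,100,6,"pics/t12z.png")
im=vision.capture("side");cv2.imwrite("pics/s12.png",im[:,:,::-1]);zoom(im,200,140,140,110,5,"pics/s12z.png")
E
```

```text
time_s: 19.18
eef_pos: [606.0, -127.7, 122.6]
ee_rot: [0.601, -0.376, 0.598, 0.374]
force: [4.8, 2.6, 0.8]
grip_width: 0.243
t 19.18 pos [ 606.  -127.7  122.6] r 65.2 phi_tool -88.7 resist 4.4 radial out 3.3 Fz 0.8 g 0.243
```

View pics/t12z.png

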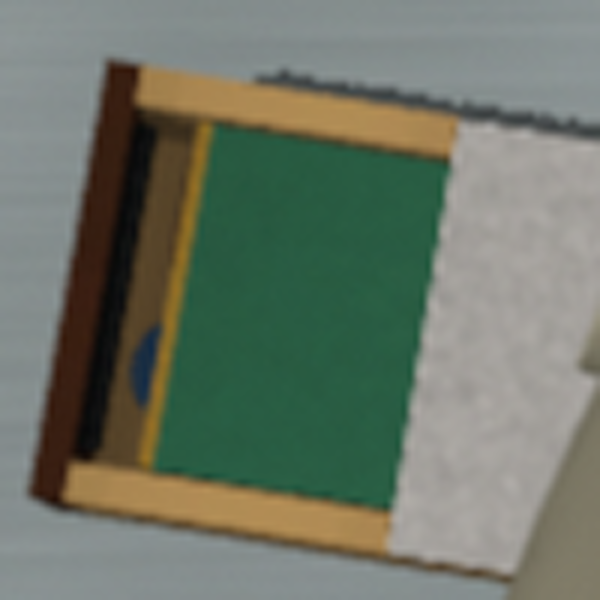

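View pics/s12z.png

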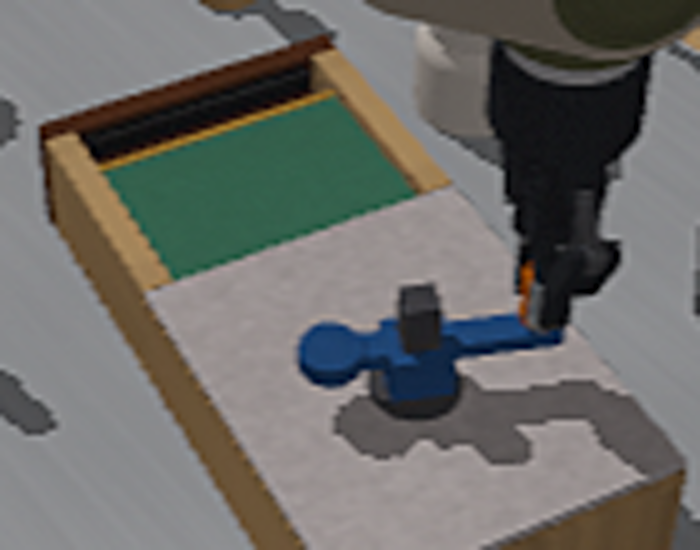

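```bash
python3 -m pendant '[[0,0,0,0,0.31,-1.98,0.1],[0,0,0,0,1.22,-3.76,0.1],[0,0,0,0,2.64,-5.18,0.1],[0,0,0,0,4.42,-6.09,0.1],[0,0,0,0,6.4,-6.4,0.1]]'
python3 f.py
python3 - <<'E'
from h import *
im=vision.capture("top");cv2.imwrite("pics/t13.png",im[:,:,::-1]);zoom(im,175,110,100,100,6,"pics/t13z.png")
E
python3 f.py
```

```text
time_s: 19.9
eef_pos: [518.9, -158.5, 122.5]
ee_rot: [0.6, -0.376, 0.6, 0.373]
force: [4.7, -1.2, 0.7]
grip_width: 0.241
t 19.9 pos [ 518.9 -158.5  122.5] r 64.4 phi_tool -179.7 resist 4.7 radial out -0.9 Fz 0.7 g 0.241
t 19.95 pos [ 517.  -157.4  122.3] r 64.2 phi_tool -181.6 resist 2.5 radial out 6.0 Fz 6.1 g 0.243
```

View pics/t13z.png

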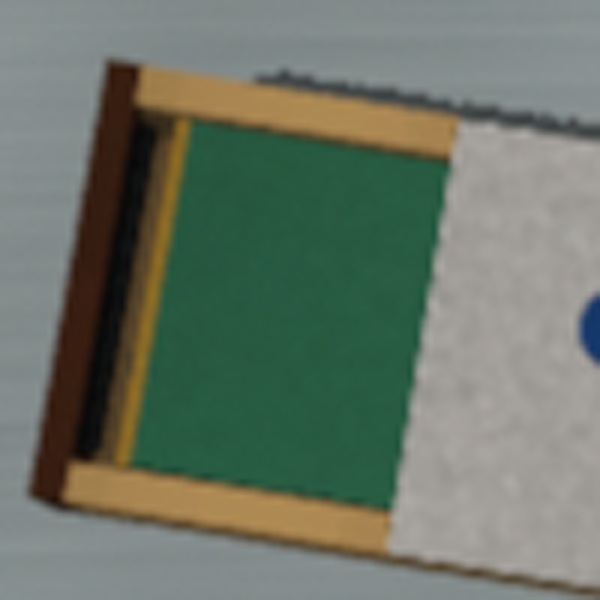

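```bash
python3 -m pendant '[[0,0,0,0,0.89,0.06,0.1],[0,0,0,0,1.76,0.25,0.1],[0,0,0,0,2.6,0.55,0.1],[0,0,0,0,3.39,0.97,0.1],[0,0,0,0,4.11,1.5,0.1]]'
python3 f.py
python3 - <<'E'
from h import *
im=vision.capture("top");cv2.imwrite("pics/t14.png",im[:,:,::-1]);zoom(im,175,110,100,100,6,"pics/t14z.png")
E
python3 f.py
```

```text
time_s: 20.58
eef_pos: [488.0, -126.4, 122.2]
ee_rot: [0.599, -0.375, 0.6, 0.374]
force: [-1.5, -5.1, 4.9]
grip_width: 0.241
t 20.57 pos [ 488.  -126.4  122.2] r 64.3 phi_tool -220.2 resist 4.1 radial out 3.4 Fz 4.9 g 0.241
t 20.62 pos [ 487.5 -125.5  122.1] r 64.3 phi_tool -221.2 resist 3.3 radial out 4.4 Fz 6.4 g 0.24
```

View pics/t14z.png

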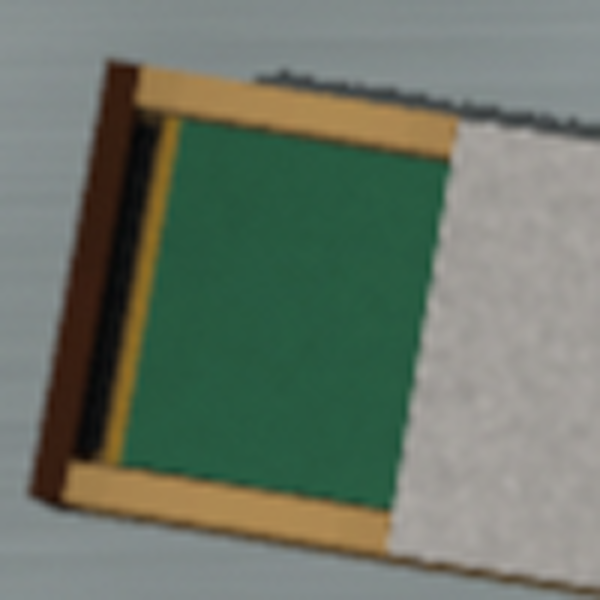

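```bash
python3 -m pendant '[[0,0,0,0,0.17,0.15,0.1],[0,0,0,0,0.33,0.3,0.1],[0,0,0,0,0.49,0.46,0.1],[0,0,0,0,0.64,0.62,0.1],[0,0,0,0,0.79,0.79,0.1]]'
python3 f.py
```

```text
time_s: 21.25
eef_pos: [484.3, -115.7, 122.1]
ee_rot: [0.599, -0.375, 0.601, 0.375]
force: [-5.2, -5.3, 5.6]
grip_width: 0.24
t 21.25 pos [ 484.3 -115.7  122.1] r 64.3 phi_tool -230.4 resist 3.9 radial out 6.3 Fz 5.6 g 0.24
```

```bash
python3 -m pendant '[[0,0,0,0,0.11,0.09,0.1],[0,0,0,0,0.2,0.18,0.1],[0,0,0,0,0.28,0.28,0.1],[0,0,0,0,0.36,0.39,0.1],[0,0,0,0,0.44,0.5,0.1]]'
python3 f.py
python3 -m pendant '[[0,0,0,0,0.08,0.11,0.1],[0,0,0,0,0.15,0.22,0.1],[0,0,0,0,0.22,0.34,0.1],[0,0,0,0,0.28,0.45,0.1],[0,0,0,0,0.34,0.56,0.1]]'
python3 f.py
```

```text
time_s: 21.88
eef_pos: [482.8, -109.1, 122.0]
ee_rot: [0.599, -0.375, 0.6, 0.375]
force: [-3.1, -4.3, 3.8]
grip_width: 0.246
t 21.88 pos [ 482.8 -109.1  122. ] r 64.5 phi_tool -236.4 resist 3.8 radial out 3.7 Fz 3.8 g 0.246
time_s: 22.5
eef_pos: [482.2, -102.4, 121.9]
ee_rot: [0.599, -0.375, 0.6, 0.375]
force: [-3.9, -5.0, 5.3]
grip_width: 0.244
t 22.5 pos [ 482.2 -102.4  121.9] r 64.5 phi_tool -242.3 resist 4.9 radial out 4.0 Fz 5.3 g 0.244
```

```bash
python3 -m pendant '[[0,0,0,0,0.05,0.1,0.1],[0,0,0,0,0.1,0.2,0.1],[0,0,0,0,0.15,0.3,0.1],[0,0,0,0,0.2,0.4,0.1],[0,0,0,0,0.24,0.5,0.1]]'
python3 f.py
python3 - <<'E'
from h import *
im=vision.capture("top");cv2.imwrite("pics/t15.png",im[:,:,::-1]);zoom(im,175,110,60,100,8,"pics/t15z.png")
E
python3 f.py
```

```text
time_s: 23.12
eef_pos: [482.3, -96.8, 121.9]
ee_rot: [0.599, -0.375, 0.6, 0.375]
force: [-3.2, -3.4, 4.3]
grip_width: 0.24
t 23.12 pos [482.3 -96.8 121.9] r 64.6 phi_tool 112.7 resist 3.6 radial out 3.0 Fz 4.3 g 0.24
t 23.18 pos [482.3 -96.7 121.9] r 64.6 phi_tool 112.6 resist 3.0 radial out 4.1 Fz 5.4 g 0.245
```

View pics/t15z.png

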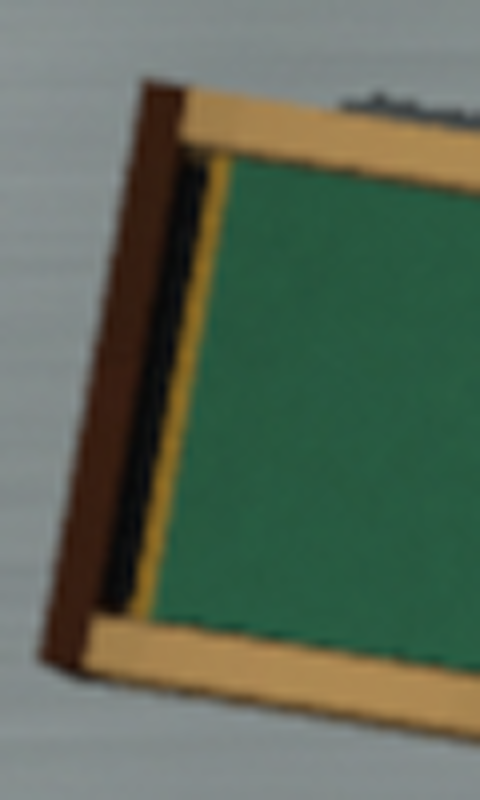

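```bash
python3 -m pendant '[[0,0,0,0,0.03,0.06,0.1],[0,0,0,0,0.05,0.12,0.1],[0,0,0,0,0.08,0.19,0.1],[0,0,0,0,0.1,0.25,0.1],[0,0,0,0,0.12,0.31,0.1]]'
python3 f.py
python3 -m pendant '[[0,0,0,0,0.02,0.06,0.1],[0,0,0,0,0.04,0.13,0.1],[0,0,0,0,0.06,0.19,0.1],[0,0,0,0,0.08,0.26,0.1],[0,0,0,0,0.1,0.32,0.1]]'
python3 f.py
```

```text
time_s: 23.8
eef_pos: [482.5, -93.5, 121.9]
ee_rot: [0.599, -0.375, 0.6, 0.375]
force: [-2.9, -2.7, 6.4]
grip_width: 0.241
t 23.8 pos [482.5 -93.5 121.9] r 64.6 phi_tool 109.7 resist 3.0 radial out 2.6 Fz 6.4 g 0.241
time_s: 24.42
eef_pos: [483.0, -90.1, 121.9]
ee_rot: [0.599, -0.375, 0.6, 0.375]
force: [-3.4, -2.6, 4.8]
grip_width: 0.242
t 24.43 pos [483.  -90.1 121.9] r 64.6 phi_tool 106.7 resist 3.1 radial out 3.0 Fz 4.8 g 0.242
```

```bash
python3 -m pendant '[[0,0,0,0,0.02,0.06,0.1],[0,0,0,0,0.04,0.13,0.1],[0,0,0,0,0.06,0.19,0.1],[0,0,0,0,0.08,0.26,0.1],[0,0,0,0,0.09,0.32,0.1]]'
python3 f.py
```

```text
time_s: 25.05
eef_pos: [483.6, -86.8, 121.9]
ee_rot: [0.599, -0.375, 0.6, 0.375]
force: [-4.5, -2.2, 5.7]
grip_width: 0.242
t 25.05 pos [483.6 -86.8 121.9] r 64.7 phi_tool 103.7 resist 3.1 radial out 3.9 Fz 5.7 g 0.242
```

```bash
python3 -m pendant '[[0,0,0,0,0.02,0.06,0.1],[0,0,0,0,0.03,0.13,0.1],[0,0,0,0,0.05,0.19,0.1],[0,0,0,0,0.06,0.26,0.1],[0,0,0,0,0.07,0.32,0.1]]'
python3 f.py
```

```text
time_s: 25.68
eef_pos: [484.3, -83.6, 121.9]
ee_rot: [0.599, -0.375, 0.6, 0.375]
force: [-4.7, -3.0, 6.1]
grip_width: 0.245
t 25.68 pos [484.3 -83.6 121.9] r 64.7 phi_tool 100.8 resist 4.1 radial out 3.7 Fz 6.1 g 0.245
```

```bash
python3 -m pendant '[[0,0,0,0,0.01,0.06,0.1],[0,0,0,0,0.02,0.13,0.1],[0,0,0,0,0.03,0.19,0.1],[0,0,0,0,0.04,0.26,0.1],[0,0,0,0,0.05,0.32,0.1]]'
python3 f.py
python3 - <<'E'
from h import *
im=vision.capture("top");cv2.imwrite("pics/t16.png",im[:,:,::-1]);zoom(im,175,110,60,100,8,"pics/t16z.png")
im=vision.capture("side");cv2.imwrite("pics/s16.png",im[:,:,::-1]);zoom(im,200,140,140,110,5,"pics/s16z.png")
E
python3 f.py
```

```text
time_s: 26.3
eef_pos: [485.1, -80.7, 121.9]
ee_rot: [0.599, -0.375, 0.6, 0.375]
force: [-4.9, -5.7, 6.0]
grip_width: 0.242
t 26.3 pos [485.1 -80.7 121.9] r 64.7 phi_tool 98.2 resist 6.9 radial out 2.9 Fz 6.0 g 0.242
t 26.4 pos [485.1 -80.8 121.9] r 64.7 phi_tool 98.2 resist 6.1 radial out 3.0 Fz 5.9 g 0.245
```

View pics/t16z.png

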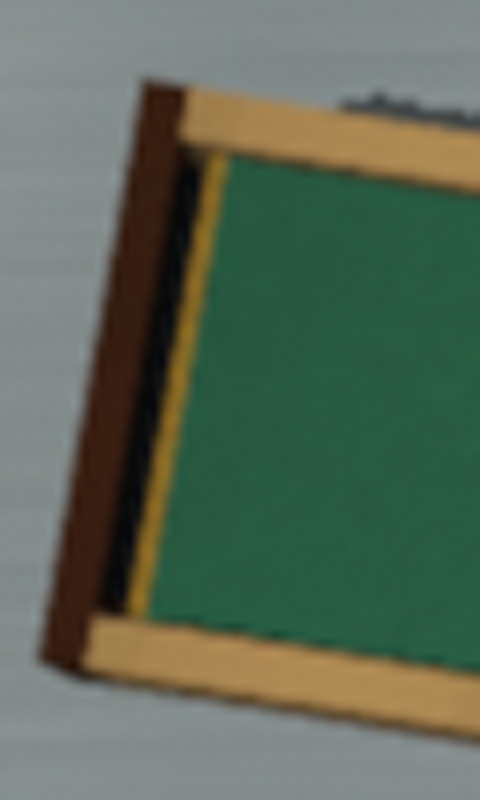

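View pics/s16z.png

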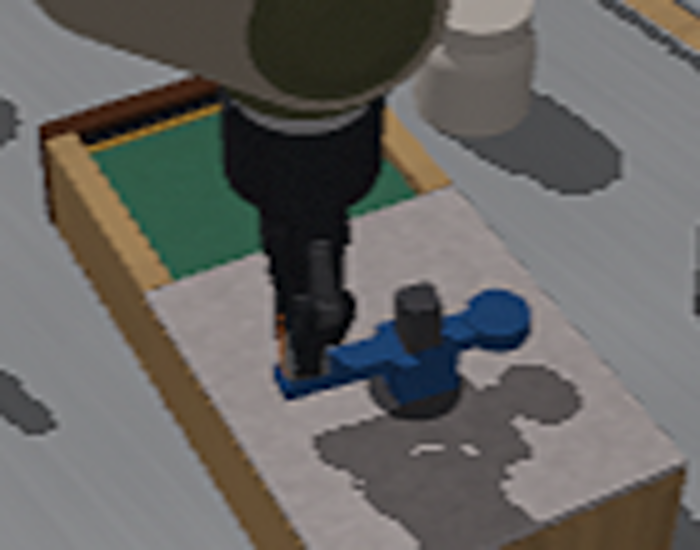

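```bash
python3 -m pendant '[[0,0,0,0,0,0.01,0.1],[0,0,0,0,0,0.02,0.1],[0,0,0,0,0.01,0.03,0.1],[0,0,0,0,0.01,0.04,0.1],[0,0,0,0,0.01,0.05,0.1]]'
python3 - <<'E'
from h import *
c=np.array([547.2,-99.6])-np.array([.438,.899])
v=[]
for i in range(5):
    s,p,R=state();d=p[:2]-c;u=d/np.linalg.norm(d);t=np.array([u[1],-u[0]]);v.append((-s["force"][:2]@t,s["force"][:2]@u,np.degrees(np.arctan2(u[1],u[0]))-64));vision.capture("wrist")
print(np.round(v,2),np.mean(v,0).round(2))
E
```

```text
time_s: 27.02
eef_pos: [485.2, -80.4, 121.9]
ee_rot: [0.599, -0.375, 0.6, 0.375]
force: [-5.2, -4.9, 5.8]
grip_width: 0.247
[[ 6.3   3.39 97.94]
 [ 7.65  3.21 97.93]
 [ 5.86  3.37 97.95]
 [ 7.08  3.59 97.93]
 [ 6.86  3.82 97.93]] [ 6.75  3.48 97.94]
```

```bash
python3 -m pendant '[[0,0,0,0,0,-0.03,0.25],[0,0,0,0,0,-0.03,0.35],[0,0,0,0,0,-0.03,0.5],[0,0,0,0,0,-0.03,0.6],[0,0,0,0,0,-0.03,0.6]]'
python3 -m pendant '[[0,0,0,-0.5,0,0,0.6],[0,0,0,-2,0,0,0.6],[0,0,0,-4.5,0,0,0.6],[0,0,0,-7,0,0,0.6],[0,0,0,-8,0,0,0.6]]'
python3 - <<'E'
from h import *
delta((430,-60,205),64)
im=vision.capture("top");cv2.imwrite("pics/t17.png",im[:,:,::-1]);zoom(im,175,110,60,100,8,"pics/t17z.png")
im=vision.capture("side");cv2.imwrite("pics/s17.png",im[:,:,::-1]);zoom(im,200,140,140,110,5,"pics/s17z.png")
im=vision.capture("wrist");cv2.imwrite("pics/w17.png",im[:,:,::-1])
E
```

```text
time_s: 27.9
eef_pos: [485.7, -80.3, 121.7]
ee_rot: [0.6, -0.375, 0.6, 0.375]
force: [-0.3, -0.2, -0.9]
grip_width: 0.6
time_s: 28.52
eef_pos: [486.2, -80.6, 203.9]
ee_rot: [0.6, -0.376, 0.599, 0.374]
force: [-0.1, 0.1, -0.2]
grip_width: 0.6
t 28.525 pos [486.2 -80.6 203.9] jaw 64.0 F [-0.08  0.1  -0.24] M [ 0.001 -0.026 -0.059] g 0.6 q6 [-0.4   0.26  1.64  0.    1.24 -1.52]
 turn [-0.      0.0002  0.0031] shift cm [-0.133  5.958 -0.614]
```

View pics/t17z.png

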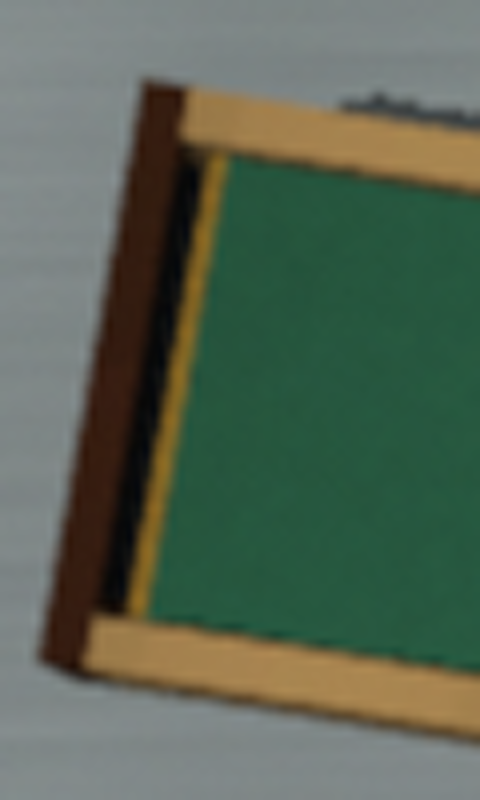

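View pics/s17z.png

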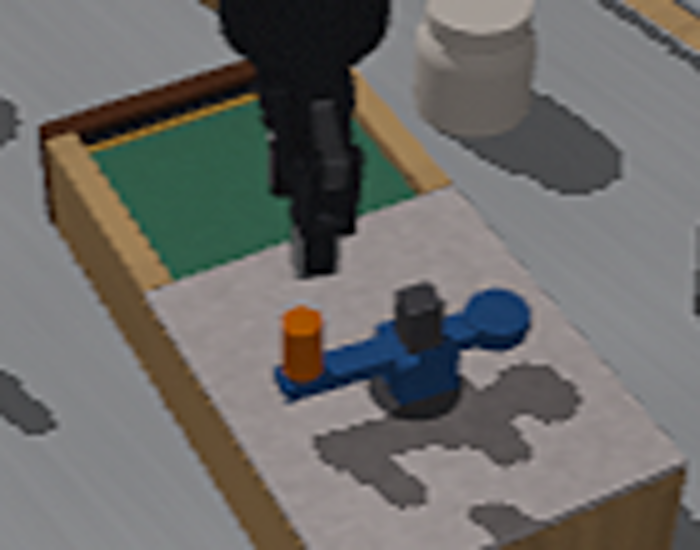

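View pics/w17.png

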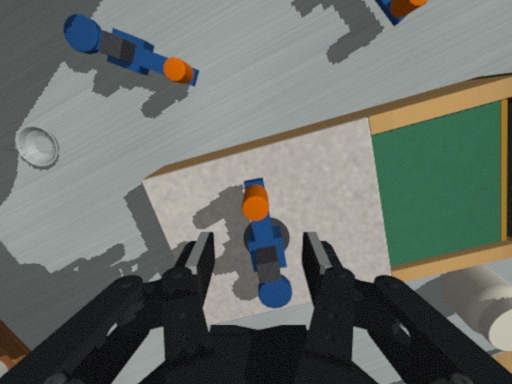

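```bash
python3 -m pendant '[[0,0,0,0,0,0,0.6],[0,0,0,0,0,0,0.6],[0,0,0,0,0,0,0.6],[0,0,0,0,0,0,0.6],[0,0,0,0,0,0,0.6]]'
python3 - <<'E'
from h import *
S=vision.calibration("side");a=vision.capture("side");b=cv2.imread("pics/s17.png")[:,:,::-1].copy()
for im in (b,a): print([x[0] for x in blobs(im,(3,180,100),(15,255,255),20)])
th=np.radians(64+97.9);c=np.array([546.8,-100.5])
for h in (149,): print(proj(S,(c[0]+65*np.cos(th),c[1]+65*np.sin(th),h)))
C=vision.calibration("wrist");im=vision.capture("wrist");g=[x for x in blobs(im,(3,180,100),(15,255,255),100)];print(g)
print(proj(C,(c[0]+65*np.cos(th),c[1]+65*np.sin(th),149)))
t16=cv2.imread("pics/t16.png")[120:200,175:215].astype(int);t17=cv2.imread("pics/t17.png")[120:200,175:215].astype(int);print("panel img diff",abs(t16-t17).mean().round(2))
E
```

```text
time_s: 29.3
eef_pos: [485.7, -80.4, 201.7]
ee_rot: [0.6, -0.375, 0.6, 0.375]
force: [-0.3, 0.6, 0.7]
grip_width: 0.596
[array([189.59, 197.19]), array([259.95, 204.34]), array([222.17, 256.39])]
[array([189.59, 197.19]), array([259.95, 204.34]), array([222.17, 256.39])]
(np.float64(259.73442978184926), np.float64(203.4640666273838))
[(array([177.  ,  70.32]), array([164,  58,  29,  24, 510], dtype=int32)), (array([255.43, 204.22]), array([242, 186,  27,  36, 715], dtype=int32))]
(np.float64(257.4371824537112), np.float64(209.9047024385991))
panel img diff 3.15
```

```bash
python3 -c "
from rig import job;print(job.finish_job())"
```

```text
the job is handed in; nothing more can be done
None
```

The panel is wound shut against the rubber strip, and the crank is seated on its shaft with the gripper clear. I handed the job in at about 29 s.

- **Seating:** I picked up the rightmost crank by its boss, turned it about 10° to line up with the square, and lowered it. There was no contact force until it touched the collar at the height expected for full seating.
- **Winding:** I turned the crank clockwise by its knob for about 3 turns. The turning force sat around 3–5 N, then rose to an average of 6.75 N over the last few degrees. I stopped there. That puts the panel force at roughly 25–35 N, inside the 15–60 N snug range and well below the 140 N that would crush the strip.
- **Last checks:** Two pictures taken about a second apart after letting go show the knob in exactly the same place. The crank still looks fully down in the side view, and the brass leading edge meets the strip in the top view. The tool force was about zero, and the gripper was held 80 mm above its grip height.
- **Disagreements:** The measured friction varied between readings (about 3.0–4.4 N before contact), so the panel force is an estimate good to about 10 N. The wrist-camera prediction of the knob was about 6 pixels off, but I compared a whole-blob centre with the knob's top centre. The side camera agreed to within about a pixel.

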